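# Sort full and empty glue bottles from a divided carton, then set the magnifier

## Task

Take all the glue bottles out of the divided carton and tell by lifting which are full and which are empty: they look alike. Put the full ones into the inspection tray near the magnifier on the right and the empty ones into the tray on the left, standing or lying on the tray's floor. When all are sorted, swing the magnifier arm by its handle so that it points at the middle of the inspection tray, with the lens over it; leave the two loose metal test coupons where they lie.

Things in the scene. Friction and masses are not known exactly. Their poses are not given: they have to be found in the camera images.
- carton: cardboard carton with 6 cells in 2 rows (near, far) of 3, fixed on a cradle that leans it back by 25 degrees: its mouth looks up and towards the robot. Body frame level: origin on the desk under the carton's middle, x away from the robot (turned up to 6 degrees), y to its left. In it the cell axis from floor to mouth is (-sin 25, 0, cos 25), the slope along the floors (cos 25, 0, sin 25)
- carton_floor (a point): middle of the carton's sloping inner floor, axes as the carton's. Each cell is 90 mm wide along y and 56 mm along the slope, pitch 94 and 60 mm; walls and dividers are 4 mm thick and rise 102 mm above the inner floor; on it filler strips 55 mm high along the two sides of each cell leave 44 mm (along y) for a foot in the middle; the highest edge is 155 mm above the desk
- lens_arm (a joint): angle of the magnifier arm, rad, range -0.7 to 1.6: level arm on a post, turning about the upright axis through lens_hinge; 0 points along the stand's -x (towards the robot), growing swings the lens to the robot's left (clockwise seen from above). Friction-held: stays where it is left; about 2 N at the handle moves it
- lens_hinge (a point): on the axis of the magnifier's post, 208 mm above the desk (height of the arm); the post stands on a round foot of 120 mm diameter
- lens_center (a point): centre of the round magnifier lens (diameter 114 mm over its rim, 208 mm above the desk), 200 mm from the hinge axis; its x axis points back along the arm to the hinge, y across the arm
- lens_handle (a point): top centre of the magnifier's handle: an upright round peg of 18 mm diameter standing 58 mm above the middle of the arm bar (top 266 mm above the desk), 125 mm from the hinge axis, to be pinched or pushed
- lens_tray: inspection tray, on the robot's right, near the magnifier: deep grey rectangular tray, 170 (its own x) by 130 (its own y) by 65 mm high, open on top, walls and floor 4 mm, fixed to the desk; origin at the centre of its underside
- lens_tray_in (a point): centre of the inner floor of the inspection tray, 4 mm above the desk
- plain_tray: waste tray, on the robot's left: deep grey rectangular tray, 170 (its own x) by 130 (its own y) by 65 mm high, open on top, walls and floor 4 mm, fixed to the desk; origin at the centre of its underside
- coupon_1: flat metal test coupon, 20x165x4 mm, lying on the desk in front of the carton, bystander; origin at the centre of its underside
- coupon_2: the same kind of coupon, lying on the desk to the right behind the carton, bystander
- bottle_1: glue bottle with a red upper half, 37 mm in diameter, 106 mm high; origin at the centre of its underside, z along it to the cap end. Starts in a cell of the carton, leaning with it, against the cell wall on the robot's side, its top 4 mm above the mouth; or absent (None). All look alike: full ones weigh 270 to 390 g, empty ones 65 to 100 g
- bottle_2: glue bottle with a red upper half, 37 mm in diameter, 106 mm high; origin at the centre of its underside, z along it to the cap end. Starts in a cell of the carton, leaning with it, against the cell wall on the robot's side, its top 4 mm above the mouth; or absent (None). All look alike: full ones weigh 270 to 390 g, empty ones 65 to 100 g
- bottle_3: glue bottle with a red upper half, 37 mm in diameter, 106 mm high; origin at the centre of its underside, z along it to the cap end. Starts in a cell of the carton, leaning with it, against the cell wall on the robot's side, its top 4 mm above the mouth; or absent (None). All look alike: full ones weigh 270 to 390 g, empty ones 65 to 100 g
- bottle_4: glue bottle with a red upper half, 37 mm in diameter, 106 mm high; origin at the centre of its underside, z along it to the cap end. Starts in a cell of the carton, leaning with it, against the cell wall on the robot's side, its top 4 mm above the mouth; or absent (None). All look alike: full ones weigh 270 to 390 g, empty ones 65 to 100 g
- bottle_5: glue bottle with a red upper half, 37 mm in diameter, 106 mm high; origin at the centre of its underside, z along it to the cap end. Starts in a cell of the carton, leaning with it, against the cell wall on the robot's side, its top 4 mm above the mouth; or absent (None). All look alike: full ones weigh 270 to 390 g, empty ones 65 to 100 g
- bottle_6: glue bottle with a red upper half, 37 mm in diameter, 106 mm high; origin at the centre of its underside, z along it to the cap end. Starts in a cell of the carton, leaning with it, against the cell wall on the robot's side, its top 4 mm above the mouth; or absent (None). All look alike: full ones weigh 270 to 390 g, empty ones 65 to 100 g

How it is judged:
By the outcome, as a careful person would: the job done as asked, in the order asked, and still so for the second after the job is handed in, with the robot touching nothing.
Of bottle_1, bottle_2, bottle_3, bottle_4, bottle_5, bottle_6 only 4 to 6 are there at a start; the rules pass over those that are not, and their reading is None.
At some moment in a run one of bottle_1, bottle_2, bottle_3, bottle_4, bottle_5, bottle_6 may be knocked a few centimetres aside while the robot is not near it.
Once in a run the grip may slacken for a moment while it holds something.
It also fails if it takes over 210 s, if anything falls off the work surface, if the arm or the gripper's body presses on something with over 40 N, if the wrist force passes 120 N, or if a joint passes its speed limit or range.

## Robot

A 6-joint arm with a two-finger parallel gripper is mounted at the origin on a cart in front of the work surface, level with it; the furniture and walls round the work are solid. World frame = base frame: x ahead of the robot, y to its left, z up, the work surface at z = 0. Lengths are in m, angles in rad, forces in N, time in s.
With the tool pointing down it reaches from about 0.35 to 0.725 m from the base axis. Payload 4.3 kg.
Tool frame: the origin (TCP) lies between the finger pads; the fingertips stand 14 mm ahead of it and the grasp point (between the pads) lies 5 mm behind it; x points along the fingers, y is the direction in which the jaws open and shut, and the axes are right-handed (so a half turn about x gives the same grasp; the last joint's range is limited). The gripper opens to 85 mm and grips with 20 to 120 N. Pads are 22 mm wide; open, the fingers measure 114 mm over their backs; the gripper's body (76 mm by 85 mm) begins 54 mm behind the grasp point. The pads swing forward as they close: fully open they stand 13 mm farther back than shut.
Start: joints at [-1.226, 0.377, 0.081, 1.274, 0, 1.46], TCP at [0.253, -0.517, 0.245] pointing down, gripper open.
Joint ranges: [-2.72, 2.72], [-0.84, 1.66], [-1.02, 1.22], [-1.77, 2.12], [-1.37, 1.28], [-3.14, 3.14]. Speed limits (rad/s): [2.57, 2.57, 3.14, 3.14, 3.14, 3.14].

## Interface

Orientations are given as a unit quaternion [w, x, y, z].
In Python, from bench import status, cams, ticket gives the robot as it stands.
- The arm moves only by the tool arm_command, never from a script. Its argument "motion" is a list of rows, each an object with "dr": the turn, a rotation vector about the tool's x, y, z in units of 0.15 rad (1.0 is 0.15 rad), a list of three; "linear": the shift along the tool's x, y, z in units of 30 mm (1.0 is 30 mm), a list of three; "fingers": the closure in counts, from 0 (fully open) to 255 (shut). In form: [{"dr": [rx, ry, rz], "linear": [x, y, z], "fingers": fingers}, ...]. A call has 1 to 5 rows; each row shifts and turns the pose as measured when the row begins, along the tool's axes as they then stand; what a row does not reach is not made up. A row lasts 1/10 s, in which the tool goes at most 50 mm and 8.59 degrees, less where a joint would pass 70% of its speed; a pose out of reach is approached as far as the arm can. A call with a number of a shift or a turn outside -1 to 1 is refused whole. A call with a gripper value outside its range is refused whole. The fingers move at their own pace and stop on an object; "force" is the grip in N (left out, the last holds). Time passes only in rows, so rows that do not move let the fingers close. It gives the time, the measured TCP pose, the force and the opening at its end, in the units of the state.
- status.observe(): the state, without advancing time (a new reading comes with each control period).
- cams.grab_frame(name): name is "side" or "top"; returns the picture (480x640x3 uint8, red, green, blue); there is no depth.
- cams.calibration(name): a dict with "K" (3x3 intrinsics, pixels), "R" (3x3) and "t" (3): a world point X has camera coordinates R X + t. Camera axes: x right, y down, z forward; pixel columns grow to the right and rows downward; lengths in m; the calibration is good to about 2 mm. A picture is of the moment at which its call begins. calibration takes no time and is no camera call.
- ticket.close_job(): hands the job in, once; it reports no verdict.
The state is a dict: "time": time; "joints": joint angles; "joint_velocities": joint speeds; "effort": joint torques, N m; "tcp_pos": TCP position; "tool_rot": TCP orientation; "force": force on the tool from outside, world axes, zero at the start; "torque": the same for the moment, N m; "opening": opening from 0.0 (shut) to 1.0 (fully open).
Only numpy, scipy, OpenCV 4.12 (cv2) and the standard library are available. Lean on these libraries where they do the work, as an engineer would, in place of code of your own. Each camera call takes 0.05 s, during which the arm holds its last target.

## Working session

There is one attempt and no reset: what is moved stays moved. The work goes in short steps, Python scripts to look and compute and a tool call to move; the robot and the scene stay as the last step left them, time stands still between calls to the robot, and variables do not carry over. Pictures are saved under pics/ and viewed, and the job is handed in when it is done.

Besides the shell and the picture viewer there is one more tool, called after "Request:" in YAML: its name, and indented under it one key for each argument. arm_command: Moves the arm, as the interface text tells. Its arguments: {"type":"object","properties":{"motion":{"type":"array","items":{"type":"object","properties":{"dr":{"type":"array","items":{"type":"number"}},"linear":{"type":"array","items":{"type":"number"}},"fingers":{"type":"number"}}}},"force":{"type":"number"}},"required":["motion"]}

```bash
mkdir -p pics; ls
python3 - <<'E'
from bench import status,cams
import cv2,numpy as np
print(status.observe())
for n in("side","top"):
    im=cams.grab_frame(n);cv2.imwrite(f"pics/{n}0.png",im[:,:,::-1])
    c=cams.calibration(n);print(n,np.array(c["K"]).round(1).tolist(),np.array(c["R"]).round(4).tolist(),np.array(c["t"]).round(4).tolist())
E
```

```text
pics
{'time': 0.0, 'joints': array([-1.22633849e+00,  3.78090483e-01,  7.96289230e-02,  1.27438324e+00,
        4.93900198e-06,  1.46053964e+00]), 'joint_velocities': array([ 0.00023436,  0.00101654, -0.00014556, -0.00081968,  0.00047081,
        0.00107724]), 'effort': array([ 1.55346286e-03, -4.63609457e+01,  2.69872659e+01,  2.08129256e-02,
       -2.09968994e-05,  3.09567199e-06]), 'tcp_pos': array([ 0.25236193, -0.51597099,  0.24434635]), 'tool_rot': array([-0.15866483, -0.68882648, -0.16010381,  0.68899225]), 'force': array([ 0.56792892, -0.26422021,  0.45492569]), 'torque': array([-0.024582  ,  0.00757103, -0.00897772]), 'opening': 1.0028344895239274}
side [[541.5, 0.0, 318.9], [0.0, 541.5, 230.2], [0.0, 0.0, 1.0]] [[0.7299, -0.6833, -0.0185], [-0.4479, -0.4576, -0.7682], [0.5164, 0.569, -0.64]] [-0.4775, 0.336, 1.3038]
top [[465.2, 0.0, 318.1], [0.0, 465.2, 242.0], [0.0, 0.0, 1.0]] [[0.0105, -0.9999, -0.0076], [-0.9918, -0.0095, -0.1277], [0.1276, 0.0088, -0.9918]] [-0.075, 0.5724, 1.1372]
```

View pics/side0.png

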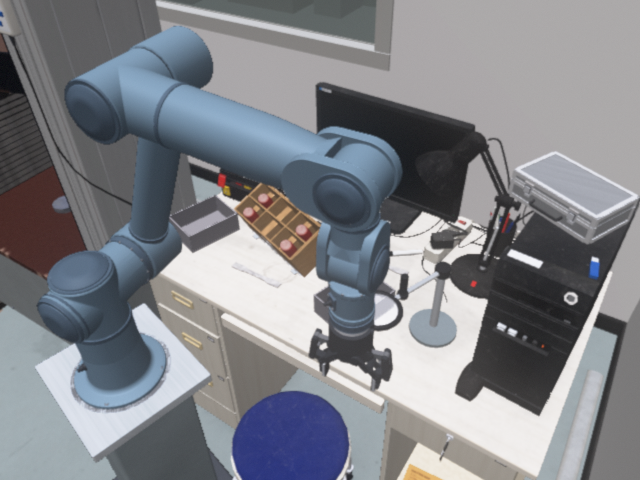

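View pics/top0.png

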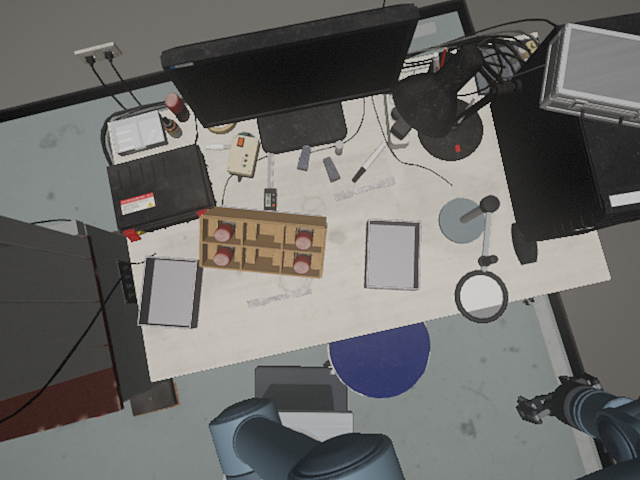

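Run:
```python
import cv2
a=cv2.imread("pics/top0.png")
cv2.imwrite("pics/c1.png",cv2.resize(a[180:330,120:340],(792,540),interpolation=cv2.INTER_CUBIC))
cv2.imwrite("pics/c2.png",cv2.resize(a[170:330,340:540],(750,600),interpolation=cv2.INTER_CUBIC))
b=cv2.imread("pics/side0.png")
cv2.imwrite("pics/c3.png",cv2.resize(b[170:300,160:330],(785,600),interpolation=cv2.INTER_CUBIC))
cv2.imwrite("pics/c4.png",cv2.resize(b[220:360,300:480],(771,600),interpolation=cv2.INTER_CUBIC))
```

```text
(no output)
```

View pics/c1.png

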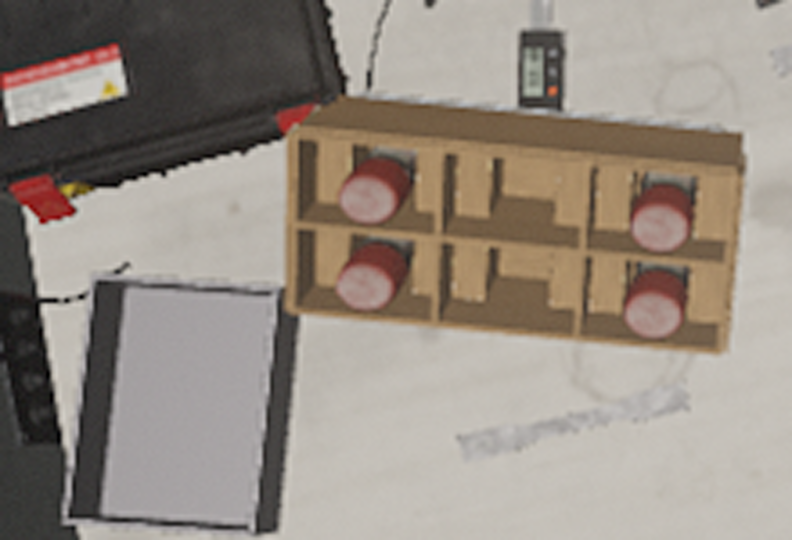

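View pics/c2.png

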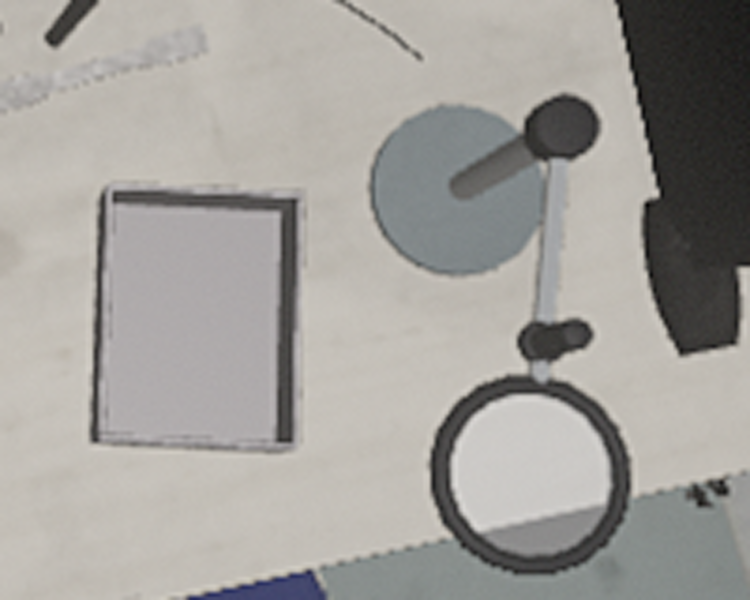

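View pics/c3.png

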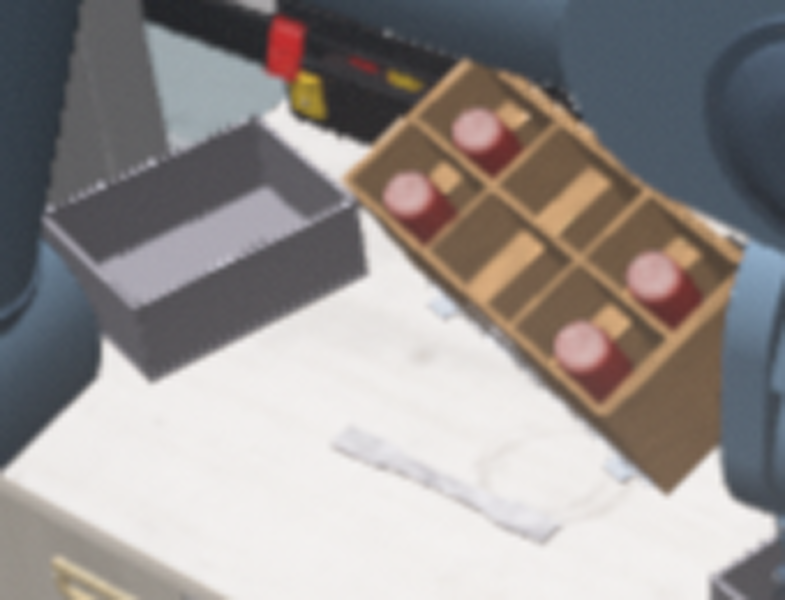

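View pics/c4.png

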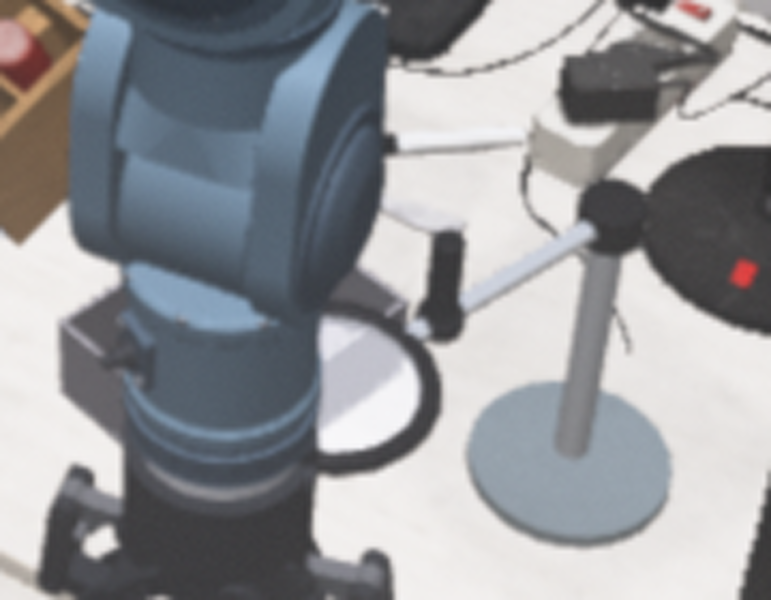

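```bash
cat > h.py <<'E'
import numpy as np,cv2
from bench import status,cams
from scipy.spatial.transform import Rotation as Ro
C={n:{k:np.array(v) for k,v in cams.calibration(n).items()} for n in("side","top")}
def P(n): c=C[n];return c["K"]@np.c_[c["R"],c["t"]]
def tri(s,t):
    X=cv2.triangulatePoints(P("side"),P("top"),np.array(s,float).reshape(2,1),np.array(t,float).reshape(2,1)).ravel();X=X[:3]/X[3]
    return X
def proj(n,X): x=P(n)@np.r_[X,1];return x[:2]/x[2]
def atz(n,uv,z):
    c=C[n];d=c["R"].T@np.linalg.inv(c["K"])@np.r_[uv,1];o=-c["R"].T@c["t"];return o+d*(z-o[2])/d[2]
def st():
    s=status.observe();q=s["tool_rot"];R=Ro.from_quat([q[1],q[2],q[3],q[0]]).as_matrix();return s,R
E
python3 - <<'E'
from h import *
t1=lambda p:np.array(p)/3.6+[120,180]
t2=lambda p:np.array(p)/3.75+[340,170]
s3=lambda p:np.array(p)/[785/170,600/130]+[160,170]
s4=lambda p:np.array(p)/[771/180,600/140]+[300,220]
pr={"LF":((480,133),(370,198)),"LN":((410,193),(367,283)),"RF":((655,275),(660,225)),"RN":((582,347),(655,312)),
"cFL":((345,178),(287,312)),"cFR":((605,412),(724,352)),
"pt_FL":((150,312),(66,523)),"pt_FR":((365,208),(275,530)),"pt_BL":((45,212),(95,280)),"ptBR":((255,120),(298,288)),
"coupL":((345,440),(462,447)),"coupR":((548,532),(688,400))}
for k,(s,t) in pr.items():
    X=tri(s3(s),t1(t));print(k,X.round(4),(proj("side",X)-s3(s)).round(1))
pr={"hinge":((610,215),(562,127)),"handle":((447,238),(575,334)),"handlebase":((440,325),(540,342))}
for k,(s,t) in pr.items():
    X=tri(s4(s),t2(t));print(k,X.round(4),(proj("side",X)-s4(s)).round(1))
print("lens",atz("top",t2((531,474)),.208)); print("hingetop@208",atz("top",t2((562,127)),.208),"foot",atz("top",t2((457,190)),0.01))
for p in((105,188),(302,194),(93,444),(292,450)): print("lt",atz("top",t2(p),.065).round(4))
for p in((66,523),(275,530),(95,280),(298,288)): print("pt",atz("top",t1(p),.065).round(4))
E
```

```text
LF [0.5756 0.1509 0.1328] [-0.2  0. ]
LN [0.5216 0.1563 0.1106] [ 0.1 -0. ]
RF [ 0.5592 -0.0364  0.1352] [-0.1  0. ]
RN [ 0.5045 -0.0324  0.1094] [ 0.1 -0. ]
cFL [0.505  0.2083 0.103 ] [-0.6  0. ]
cFR [ 0.4806 -0.0786  0.1032] [-0.3  0. ]
pt_FL [ 0.3952  0.3756 -0.0414] [-11.4  -1.5]
pt_FR [0.4198 0.147  0.1704] [-19.7  -3.1]
pt_BL [ 0.4616  0.4254 -0.0164] [19.1 -1.7]
ptBR [0.4811 0.2068 0.1662] [ 9.9 -1. ]
coupL [ 0.4166  0.1077 -0.0034] [-0.4  0. ]
coupR [ 0.451  -0.0531  0.0071] [-0.2  0. ]
hinge [ 0.637  -0.4414  0.2093] [ 0.2 -0.1]
handle [ 0.513  -0.4247  0.265 ] [-0.2  0.1]
handlebase [ 0.5135 -0.4268  0.2036] [-0.  0.]
lens [ 0.43838473 -0.41759411  0.208     ]
hingetop@208 [ 0.63789076 -0.4422864   0.208     ] foot [ 0.63570954 -0.44072962  0.01      ]
lt [ 0.6251 -0.1924  0.065 ]
lt [ 0.6223 -0.3221  0.065 ]
lt [ 0.4569 -0.1841  0.065 ]
lt [ 0.4544 -0.3127  0.065 ]
pt [0.3627 0.362  0.065 ]
pt [0.3596 0.2214 0.065 ]
pt [0.5263 0.3519 0.065 ]
pt [0.5222 0.2129 0.065 ]
```

```bash
cat >> h.py <<'E'
S,Cc=np.sin(np.radians(25)),np.cos(np.radians(25))
def cart(p,u,v,w): # u slope, v lateral, w axis from mouth middle
    x0,y0,z0,ps=p; xc=np.array([np.cos(ps),np.sin(ps),0]);yc=np.array([-np.sin(ps),np.cos(ps),0]);z=np.array([0,0,1.])
    a=-S*xc+Cc*z; s=Cc*xc+S*z
    return np.array([x0,y0,z0])+u*s+v*yc+w*a,xc,yc,a,s
def Rtool(x,y): x=x/np.linalg.norm(x); y=y-x*(x@y); y/=np.linalg.norm(y); return np.c_[x,y,np.cross(x,y)]
def go(pt,R):
    """remaining move in tool units"""
    s,R0=st(); d=R0.T@(np.array(pt)-s["tcp_pos"])/.03; r=Ro.from_matrix(R0.T@R).as_rotvec()/.15
    print("lin",d.round(2),"dr",r.round(2),"tcp",s["tcp_pos"].round(4),"t",round(s["time"],2),"F",s["force"].round(2),"op",round(s["opening"],3),"j",s["joints"].round(2))
E
python3 - <<'E'
from h import *
from scipy.optimize import least_squares
D={"LF":(.0205-.009,.094,.004,[0.5756,0.1509,0.1328]),"LN":(-.0485,.094,.004,[0.5216,0.1563,0.1106]),"RF":(.0115,-.094,.004,[0.5592,-0.0364,0.1352]),"RN":(-.0485,-.094,.004,[0.5045,-0.0324,0.1094]),
"cFL":(-.062,.143,0,[0.505,0.2083,0.103]),"cFR":(-.062,-.143,0,[0.4806,-0.0786,0.1032])}
# near bottle: cell near wall face at -58 -> centre -39.5 ; far: +2 -> 20.5
for k,u in(("LF",.0205),("RF",.0205),("LN",-.0395),("RN",-.0395)): D[k]=(u,)+D[k][1:]
f=lambda p:np.concatenate([cart(p,*D[k][:3])[0]-D[k][3] for k in D])
r=least_squares(f,[.53,.06,.13,-.08]);print(r.x.round(4));print((f(r.x).reshape(-1,3)*1000).round(1))
s,R=st();print(R.round(3))
E
```

```text
[ 0.5499  0.0591  0.1247 -0.0875]
[[-0.6  0.4  4.2]
 [-0.8 -0.3  1. ]
 [-0.7  0.4  1.8]
 [-0.1  1.1  2.2]
 [ 1.4 -1.8 -4.5]
 [ 0.8  0.2 -4.7]]
[[-0.001  0.439 -0.898]
 [ 0.002 -0.898 -0.439]
 [-1.    -0.002 -0.   ]]
```

Request:
arm_command:
  motion:
    - {"linear": [-1, 0, 0], "dr": [0, 0, 0], "fingers": 105}
    - {"linear": [-1, 0, 0], "dr": [0, 0, 0], "fingers": 105}
    - {"linear": [-1, 0, 0], "dr": [0, 0, 0], "fingers": 105}
    - {"linear": [-1, 0, 0], "dr": [-0.5, 0, 0], "fingers": 105}
    - {"linear": [-1, 0, 0], "dr": [-0.5, 0, 0], "fingers": 105}
  force: 50

```text
time: 0.6
tcp_pos: [0.251, -0.5122, 0.3904]
tool_rot: [-0.205, -0.674, -0.22, 0.675]
force: [-0.2, -0.3, -0.5]
opening: 0.586
```

```bash
cat >> h.py <<'E'
p0=[0.5499,0.0591,0.1265,-0.0875]
UV={"LF":(.0205,.094),"LN":(-.0395,.094),"RF":(.0205,-.094),"RN":(-.0395,-.094)}
def bott(k,w):
    X,xc,yc,a,s=cart(p0,*UV[k],w); return X,Rtool(-a,yc)
yc0=cart(p0,0,0,0)[2]
Rd=Rtool(np.array([0,0,-1.]),yc0)
E
python3 - <<'E'
from h import *
go(*bott("RN",.1)); go((.45,-.1,.36),Rd)
E
```

```text
lin [  6.61  -9.04 -15.03] dr [-15.99  -1.47   3.56] tcp [ 0.251  -0.5122  0.3904] t 0.6 F [-0.24 -0.35 -0.45] op 0.586 j [-1.23  0.42  0.52  1.69  0.    1.31]
lin [  1.24  -7.44 -13.3 ] dr [-16.29  -0.19   0.02] tcp [ 0.251  -0.5122  0.3904] t 0.6 F [-0.24 -0.35 -0.45] op 0.586 j [-1.23  0.42  0.52  1.69  0.    1.31]
```

```bash
cat >> h.py <<'E'
def plan(pt,R,vmax=.95,rmax=.95,nmin=1,show=15):
    """straight path; print rows of rounded tool-unit steps"""
    s,R0=st(); pt=np.array(pt); d=pt-s["tcp_pos"]; rv=Ro.from_matrix(R0.T@R).as_rotvec()
    n=max(nmin,int(np.ceil(max(np.linalg.norm(d)/(.03*vmax),np.linalg.norm(rv)/(.15*rmax)))))
    print("n",n,"tcp",s["tcp_pos"].round(4),"t",round(s["time"],2),"F",s["force"].round(2),"op",round(s["opening"],3),"j",s["joints"].round(2),"dist",np.linalg.norm(d).round(4))
    for i in range(min(n,show)):
        Ri=R0@Ro.from_rotvec(rv*i/n).as_matrix()
        print((Ri.T@d/n/.03).round(2).tolist(),(rv/n/.15).round(2).tolist())
E
python3 - <<'E'
from h import *
plan((.44,-.05,.38),Rd,show=18)
E
```

```text
n 18 tcp [ 0.251  -0.5122  0.3904] t 0.6 F [-0.24 -0.35 -0.45] op 0.586 j [-1.23  0.42  0.52  1.69  0.    1.31] dist 0.4995
[0.03, -0.5, -0.78] [-0.91, -0.01, 0.0]
[0.03, -0.39, -0.84] [-0.91, -0.01, 0.0]
[0.03, -0.27, -0.88] [-0.91, -0.01, 0.0]
[0.03, -0.15, -0.91] [-0.91, -0.01, 0.0]
[0.03, -0.03, -0.92] [-0.91, -0.01, 0.0]
[0.03, 0.1, -0.92] [-0.91, -0.01, 0.0]
[0.03, 0.22, -0.9] [-0.91, -0.01, 0.0]
[0.02, 0.34, -0.86] [-0.91, -0.01, 0.0]
[0.02, 0.45, -0.81] [-0.91, -0.01, 0.0]
[0.02, 0.56, -0.74] [-0.91, -0.01, 0.0]
[0.02, 0.65, -0.65] [-0.91, -0.01, 0.0]
[0.02, 0.74, -0.56] [-0.91, -0.01, 0.0]
[0.02, 0.81, -0.45] [-0.91, -0.01, 0.0]
[0.02, 0.86, -0.34] [-0.91, -0.01, 0.0]
[0.02, 0.9, -0.22] [-0.91, -0.01, 0.0]
[0.02, 0.92, -0.1] [-0.91, -0.01, 0.0]
[0.02, 0.92, 0.03] [-0.91, -0.01, 0.0]
[0.02, 0.91, 0.15] [-0.91, -0.01, 0.0]
```

Request:
arm_command:
  motion:
    - {"linear": [0, -0.5, -0.8], "dr": [-0.9, 0, 0], "fingers": 105}
    - {"linear": [0, -0.4, -0.85], "dr": [-0.9, 0, 0], "fingers": 105}
    - {"linear": [0, -0.3, -0.9], "dr": [-0.9, 0, 0], "fingers": 105}
    - {"linear": [0, -0.15, -0.9], "dr": [-0.9, 0, 0], "fingers": 105}
    - {"linear": [0, 0, -0.9], "dr": [-0.9, 0, 0], "fingers": 105}

```text
time: 1.1
tcp_pos: [0.3044, -0.3847, 0.3947]
tool_rot: [0.425, 0.563, 0.434, -0.56]
force: [0.3, 0.7, -0.2]
opening: 0.592
```

Request:
arm_command:
  motion:
    - {"linear": [0, 0.1, -0.9], "dr": [-0.9, 0, 0], "fingers": 105}
    - {"linear": [0, 0.2, -0.9], "dr": [-0.9, 0, 0], "fingers": 105}
    - {"linear": [0, 0.35, -0.85], "dr": [-0.9, 0, 0], "fingers": 105}
    - {"linear": [0, 0.45, -0.8], "dr": [-0.9, 0, 0], "fingers": 105}
    - {"linear": [0, 0.55, -0.75], "dr": [-0.9, 0, 0], "fingers": 105}

```text
time: 1.6
tcp_pos: [0.3531, -0.2492, 0.3942]
tool_rot: [0.591, 0.383, 0.602, -0.376]
force: [-0.2, -0.5, 1.0]
opening: 0.587
```

Run:
```python
from h import *
plan(bott("RN",.1)[0],bott("RN",.1)[1],show=18)
```

```text
n 12 tcp [ 0.3531 -0.2492  0.3942] t 1.6 F [-0.16 -0.49  0.99] op 0.587 j [-0.77  0.1   0.11  1.59  0.01  0.37] dist 0.3144
[0.55, 0.54, -0.42] [-0.57, -0.23, 0.12]
[0.54, 0.56, -0.39] [-0.57, -0.23, 0.12]
[0.54, 0.59, -0.36] [-0.57, -0.23, 0.12]
[0.54, 0.61, -0.32] [-0.57, -0.23, 0.12]
[0.54, 0.62, -0.29] [-0.57, -0.23, 0.12]
[0.54, 0.64, -0.25] [-0.57, -0.23, 0.12]
[0.55, 0.65, -0.22] [-0.57, -0.23, 0.12]
[0.55, 0.65, -0.18] [-0.57, -0.23, 0.12]
[0.56, 0.66, -0.14] [-0.57, -0.23, 0.12]
[0.56, 0.66, -0.11] [-0.57, -0.23, 0.12]
[0.57, 0.66, -0.07] [-0.57, -0.23, 0.12]
[0.58, 0.65, -0.03] [-0.57, -0.23, 0.12]
```

Request:
arm_command:
  motion:
    - {"linear": [0.55, 0.55, -0.4], "dr": [-0.6, -0.25, 0.1], "fingers": 105}
    - {"linear": [0.55, 0.55, -0.4], "dr": [-0.6, -0.25, 0.1], "fingers": 105}
    - {"linear": [0.55, 0.6, -0.35], "dr": [-0.6, -0.25, 0.1], "fingers": 105}
    - {"linear": [0.55, 0.6, -0.3], "dr": [-0.6, -0.25, 0.1], "fingers": 105}
    - {"linear": [0.55, 0.6, -0.3], "dr": [-0.6, -0.25, 0.1], "fingers": 105}

```text
time: 2.1
tcp_pos: [0.4002, -0.1535, 0.3086]
tool_rot: [0.734, 0.219, 0.598, -0.236]
force: [-0.2, -0.7, -0.4]
opening: 0.592
```

Request:
arm_command:
  motion:
    - {"linear": [0.5, 0.65, -0.25], "dr": [-0.6, -0.25, 0.1], "fingers": 105}
    - {"linear": [0.5, 0.65, -0.2], "dr": [-0.6, -0.25, 0.1], "fingers": 105}
    - {"linear": [0.5, 0.65, -0.2], "dr": [-0.6, -0.25, 0.1], "fingers": 105}
    - {"linear": [0.5, 0.65, -0.15], "dr": [-0.6, -0.2, 0.1], "fingers": 105}
    - {"linear": [0.5, 0.65, -0.1], "dr": [-0.6, -0.2, 0.1], "fingers": 105}

```text
time: 2.6
tcp_pos: [0.4382, -0.0559, 0.2265]
tool_rot: [0.822, 0.044, 0.562, -0.081]
force: [0.6, 0.6, 0.2]
opening: 0.59
```

Run:
```python
from h import *
plan(bott("RN",.08)[0],bott("RN",.1)[1],show=18)
```

```text
n 3 tcp [ 0.4382 -0.0559  0.2265] t 2.6 F [0.57 0.64 0.17] op 0.59 j [-0.28 -0.19 -0.68  0.7   0.02 -0.1 ] dist 0.0622
[0.57, 0.38, 0.12] [-0.18, -0.14, 0.12]
[0.58, 0.36, 0.12] [-0.18, -0.14, 0.12]
[0.58, 0.35, 0.11] [-0.18, -0.14, 0.12]
```

Request:
arm_command:
  motion:
    - {"linear": [0.55, 0.4, 0.1], "dr": [-0.2, -0.15, 0.1], "fingers": 105}
    - {"linear": [0.55, 0.4, 0.1], "dr": [-0.2, -0.15, 0.1], "fingers": 105}
    - {"linear": [0.5, 0.4, 0.1], "dr": [-0.2, -0.15, 0.1], "fingers": 105}
    - {"linear": [0, 0, 0], "dr": [0, 0, 0], "fingers": 105}

```text
time: 3.0
tcp_pos: [0.4655, -0.0201, 0.1785]
tool_rot: [0.842, 0.015, 0.538, -0.034]
force: [-0.1, 0.2, -1.1]
opening: 0.583
```

Run:
```python
from h import *
plan(bott("RN",.08)[0],bott("RN",.1)[1],show=18)
plan(bott("RN",-.024)[0],bott("RN",.1)[1],show=18)
F=[]
for i in range(4):
    im=cams.grab_frame("top" if i%2 else "side"); F.append(status.observe()["force"])
    if i<2: cv2.imwrite(f"pics/h{i}.png",cv2.resize(im[180:330,150:350] if i==1 else im[160:310,180:380],(800,600),interpolation=cv2.INTER_CUBIC)[:,:,::-1])
print(np.round(F,2))
s,R=st(); print(proj("top",s["tcp_pos"]),proj("side",s["tcp_pos"]))
```

```text
n 1 tcp [ 0.4655 -0.0201  0.1785] t 3.0 F [-0.12  0.19 -1.08] op 0.583 j [-0.21 -0.14 -0.8   0.47  0.05 -0.13] dist 0.0114
[-0.01, -0.26, 0.28] [0.12, -0.02, 0.03]
n 4 tcp [ 0.4655 -0.0201  0.1785] t 3.0 F [-0.12  0.19 -1.08] op 0.583 j [-0.21 -0.14 -0.8   0.47  0.05 -0.13] dist 0.1043
[0.86, -0.06, 0.07] [0.03, -0.0, 0.01]
[0.86, -0.06, 0.07] [0.03, -0.0, 0.01]
[0.86, -0.06, 0.07] [0.03, -0.0, 0.01]
[0.86, -0.06, 0.07] [0.03, -0.0, 0.01]
[[-0.02 -0.45 -0.38]
 [ 0.85  0.28  0.38]
 [-1.04 -0.79 -0.04]
 [-0.33 -0.48  0.05]]
[295.343075   281.05948583] [271.26460835 228.89715718]
```

View pics/h1.png

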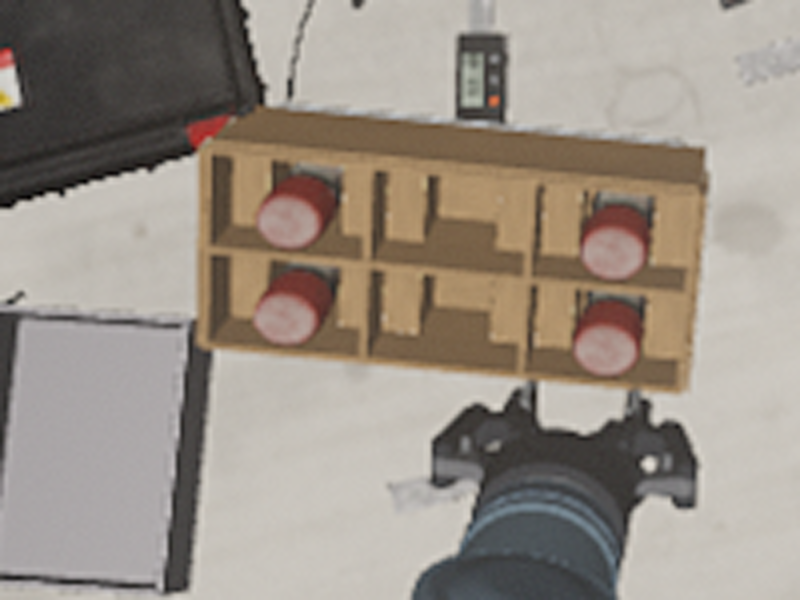

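View pics/h0.png

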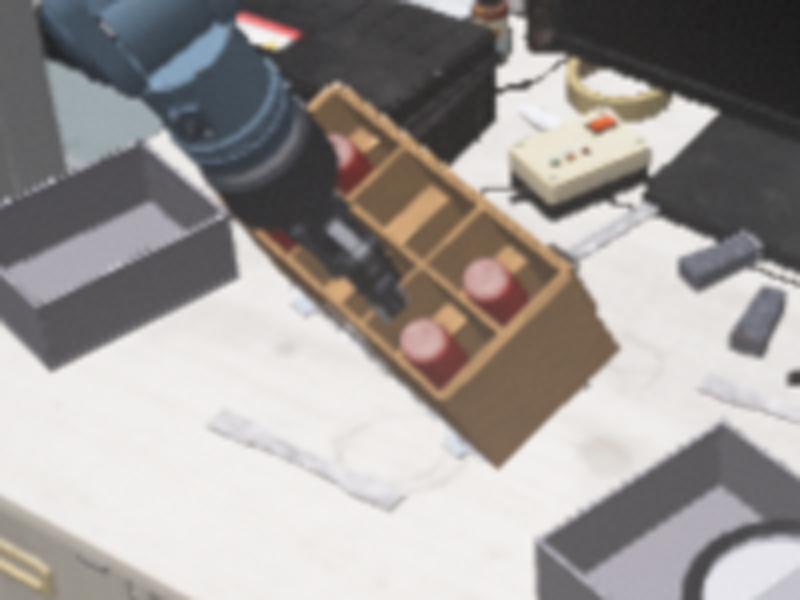

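Run:
```python
from h import *
for k in UV:
    X=bott(k,.004)[0]; t=proj("top",X);s=proj("side",X); print(k,((t-[150,180])*4).round(),((s-[180,160])*4).round())
```

```text
LF [289. 219.] [333. 149.]
LN [287. 316.] [274. 205.]
RF [613. 250.] [486. 275.]
RN [605. 347.] [423. 336.]
```

Request:
arm_command:
  motion:
    - {"linear": [0, -0.25, 0.3], "dr": [0.1, 0, 0], "fingers": 105}
    - {"linear": [0, 0, 0], "dr": [0, 0, 0], "fingers": 105}

```text
time: 3.4
tcp_pos: [0.4772, -0.0315, 0.1886]
tool_rot: [0.844, 0.022, 0.534, -0.041]
force: [0.1, -0.0, 0.9]
opening: 0.591
```

Run:
```python
from h import *
plan(bott("RN",-.024)[0],bott("RN",.1)[1],show=18)
```

```text
n 4 tcp [ 0.4772 -0.0315  0.1886] t 3.4 F [ 0.11 -0.05  0.86] op 0.591 j [-0.23 -0.13 -0.77  0.49  0.05 -0.13] dist 0.1078
[0.9, 0.03, -0.07] [-0.0, 0.01, 0.01]
[0.9, 0.03, -0.06] [-0.0, 0.01, 0.01]
[0.9, 0.03, -0.06] [-0.0, 0.01, 0.01]
[0.9, 0.02, -0.06] [-0.0, 0.01, 0.01]
```

Request:
arm_command:
  motion:
    - {"linear": [0.6, 0.1, -0.25], "dr": [0, 0, 0], "fingers": 105}
    - {"linear": [0.6, 0, 0], "dr": [0, 0, 0], "fingers": 105}
    - {"linear": [0.5, 0, 0], "dr": [0, 0, 0], "fingers": 105}
    - {"linear": [0, 0, 0], "dr": [0, 0, 0], "fingers": 105}

```text
time: 3.8
tcp_pos: [0.4973, -0.0336, 0.1428]
tool_rot: [0.846, 0.022, 0.531, -0.043]
force: [-0.9, -0.6, -0.1]
opening: 0.59
```

Run:
```python
from h import *
plan(bott("RN",-.024)[0],bott("RN",.1)[1],show=18)
```

```text
n 3 tcp [ 0.4973 -0.0336  0.1428] t 3.8 F [-0.87 -0.62 -0.1 ] op 0.59 j [-0.22 -0.03 -0.83  0.33  0.05 -0.12] dist 0.0579
[0.64, 0.04, -0.08] [-0.01, 0.03, 0.03]
[0.64, 0.04, -0.08] [-0.01, 0.03, 0.03]
[0.64, 0.04, -0.07] [-0.01, 0.03, 0.03]
```

Request:
arm_command:
  motion:
    - {"linear": [0.2, 0.1, -0.25], "dr": [0, 0.1, 0.1], "fingers": 105}
    - {"linear": [0.5, 0, 0], "dr": [0, 0, 0], "fingers": 105}
    - {"linear": [0.5, 0, 0], "dr": [0, 0, 0], "fingers": 105}
    - {"linear": [0.4, 0, 0], "dr": [0, 0, 0], "fingers": 105}
    - {"linear": [0, 0, 0], "dr": [0, 0, 0], "fingers": 105}

```text
time: 4.3
tcp_pos: [0.5129, -0.0327, 0.0979]
tool_rot: [0.843, 0.028, 0.536, -0.037]
force: [-0.6, -0.8, -0.7]
opening: 0.589
```

Run:
```python
from h import *
plan(bott("RN",-.024)[0],bott("RN",.1)[1],show=18)
```

```text
n 1 tcp [ 0.5129 -0.0327  0.0979] t 4.3 F [-0.56 -0.79 -0.68] op 0.589 j [-0.22  0.08 -0.86  0.21  0.06 -0.12] dist 0.0103
[0.34, 0.02, -0.04] [-0.05, 0.01, -0.03]
```

Centred. Last bit down, then close.

Request:
arm_command:
  motion:
    - {"linear": [0.3, 0, 0], "dr": [0, 0, 0], "fingers": 105}
    - {"linear": [0, 0, 0], "dr": [0, 0, 0], "fingers": 200}
    - {"linear": [0, 0, 0], "dr": [0, 0, 0], "fingers": 200}
    - {"linear": [0, 0, 0], "dr": [0, 0, 0], "fingers": 200}
    - {"linear": [0, 0, 0], "dr": [0, 0, 0], "fingers": 200}
  force: 50

```text
time: 4.8
tcp_pos: [0.5168, -0.0332, 0.0907]
tool_rot: [0.843, 0.028, 0.536, -0.037]
force: [1.3, 0.1, -3.1]
opening: 0.416
```

Request:
arm_command:
  motion:
    - {"linear": [-0.3, 0, 0], "dr": [0, 0, 0], "fingers": 200}
    - {"linear": [-0.6, 0, 0], "dr": [0, 0, 0], "fingers": 200}
    - {"linear": [-0.6, 0, 0], "dr": [0, 0, 0], "fingers": 200}
    - {"linear": [-0.6, 0, 0], "dr": [0, 0, 0], "fingers": 200}
    - {"linear": [-0.6, 0, 0], "dr": [0, 0, 0], "fingers": 200}

```text
time: 5.3
tcp_pos: [0.4797, -0.03, 0.1661]
tool_rot: [0.842, 0.028, 0.537, -0.036]
force: [2.1, 0.4, -3.6]
opening: 0.42
```

Request:
arm_command:
  motion:
    - {"linear": [-0.7, 0, 0], "dr": [0, 0, 0], "fingers": 200}
    - {"linear": [-0.7, 0, 0], "dr": [0, 0, 0], "fingers": 200}
    - {"linear": [-0.7, 0, 0], "dr": [0, 0, 0], "fingers": 200}
    - {"linear": [0, 0, 0], "dr": [0, 0, 0], "fingers": 200}
    - {"linear": [0, 0, 0], "dr": [0, 0, 0], "fingers": 200}

```text
time: 5.8
tcp_pos: [0.4481, -0.0272, 0.2274]
tool_rot: [0.842, 0.028, 0.537, -0.036]
force: [0.3, 0.2, -3.2]
opening: 0.424
```

```bash
cat >> h.py <<'E'
def weigh(tag,n=8):
    F=[];f={}
    for i in range(n):
        nm="top" if i%2 else "side"; f[nm]=cams.grab_frame(nm); F.append(status.observe()["force"])
    F=np.array(F); print("F mean",F.mean(0).round(2),"sd",F.std(0).round(2),"eff",status.observe()["effort"].round(2))
    cv2.imwrite(f"pics/{tag}_t.png",cv2.resize(f["top"][160:360,120:440],(800,500))[:,:,::-1])
    cv2.imwrite(f"pics/{tag}_s.png",cv2.resize(f["side"][130:330,150:470],(800,500))[:,:,::-1])
    cv2.imwrite(f"pics/{tag}.png",np.vstack([cv2.resize(f["top"][160:320,120:460],(638,300)),cv2.resize(f["side"][130:330,130:555],(638,300))])[:,:,::-1])
E
python3 - <<'E'
from h import *
weigh("w1")
plan(bott("RN",.1)[0],bott("RN",.1)[1],show=18)
E
```

```text
F mean [ 0.05 -0.09 -2.9 ] sd [0.56 0.49 0.39] eff [  0.   -19.54  31.31  -4.48   0.31   0.  ]
n 2 tcp [ 0.4485 -0.0272  0.227 ] t 6.2 F [-0.73  0.29 -2.08] op 0.423 j [-0.25 -0.22 -0.73  0.63  0.07 -0.14] dist 0.0307
[0.51, 0.01, 0.05] [-0.02, -0.01, -0.02]
[0.51, 0.01, 0.05] [-0.02, -0.01, -0.02]
```

View pics/w1.png

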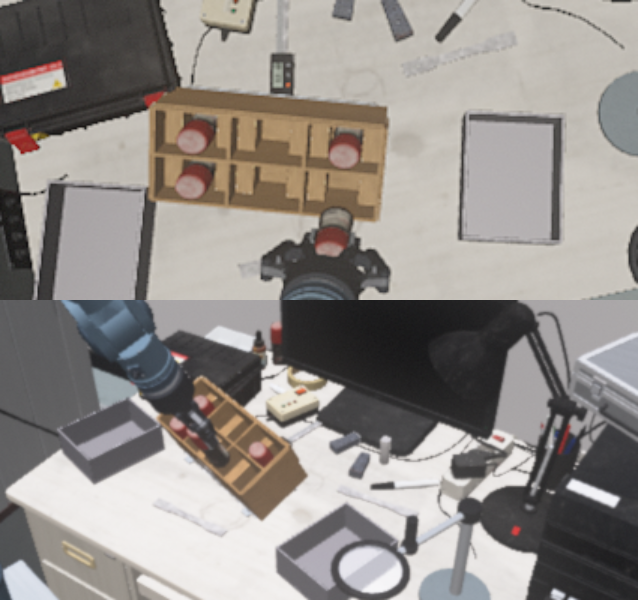

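```bash
cat >> h.py <<'E'
def LT(x,y): return (.5397+.9986*x+.052*y,-.2528-.052*x+.9986*y)
def PT(x,y): return (.4427+.9986*x+.015*y,.287-.015*x+.9986*y)
E
python3 - <<'E'
from h import *
X,R=bott("RN",0); s=[0.5168,-0.0332,0.0907]; print("w",R.T@(np.array(s)-X))
plan((*LT(.057,.012),.25),Rd,show=18,vmax=.9)
E
```

```text
w [ 0.02191949 -0.00083945  0.00179648]
n 10 tcp [ 0.4485 -0.0272  0.227 ] t 6.2 F [-0.73  0.29 -2.08] op 0.423 j [-0.25 -0.22 -0.73  0.63  0.07 -0.14] dist 0.2637
[0.16, -0.67, 0.54] [-0.0, 0.29, -0.0]
[0.14, -0.67, 0.55] [-0.0, 0.29, -0.0]
[0.11, -0.67, 0.55] [-0.0, 0.29, -0.0]
[0.09, -0.67, 0.56] [-0.0, 0.29, -0.0]
[0.07, -0.67, 0.56] [-0.0, 0.29, -0.0]
[0.04, -0.67, 0.56] [-0.0, 0.29, -0.0]
[0.02, -0.67, 0.56] [-0.0, 0.29, -0.0]
[-0.01, -0.67, 0.56] [-0.0, 0.29, -0.0]
[-0.03, -0.67, 0.56] [-0.0, 0.29, -0.0]
[-0.05, -0.68, 0.56] [-0.0, 0.29, -0.0]
```

Request:
arm_command:
  motion:
    - {"linear": [0.05, -0.7, 0.4], "dr": [0, 0.3, 0], "fingers": 200}
    - {"linear": [0.05, -0.7, 0.5], "dr": [0, 0.3, 0], "fingers": 200}
    - {"linear": [0.1, -0.7, 0.55], "dr": [0, 0.3, 0], "fingers": 200}
    - {"linear": [0.1, -0.7, 0.55], "dr": [0, 0.3, 0], "fingers": 200}
    - {"linear": [0.05, -0.7, 0.55], "dr": [0, 0.3, 0], "fingers": 200}

```text
time: 6.7
tcp_pos: [0.5117, -0.1387, 0.2365]
tool_rot: [0.772, 0.032, 0.635, -0.03]
force: [0.3, 0.2, -2.7]
opening: 0.421
```

Request:
arm_command:
  motion:
    - {"linear": [0.05, -0.7, 0.6], "dr": [0, 0.3, 0], "fingers": 200}
    - {"linear": [0, -0.7, 0.6], "dr": [0, 0.3, 0], "fingers": 200}
    - {"linear": [0, -0.6, 0.6], "dr": [0, 0.3, 0], "fingers": 200}
    - {"linear": [0, -0.4, 0.5], "dr": [0, 0.3, 0], "fingers": 200}
    - {"linear": [0, -0.2, 0.3], "dr": [0, 0.2, 0], "fingers": 200}

```text
time: 7.2
tcp_pos: [0.5889, -0.231, 0.2404]
tool_rot: [0.699, 0.035, 0.714, -0.028]
force: [-0.6, -1.1, -3.0]
opening: 0.423
```

Run:
```python
from h import *
plan((*LT(.057,.012),.12),Rd,show=18,vmax=.9)
```

```text
n 5 tcp [ 0.5889 -0.231   0.2404] t 7.2 F [-0.61 -1.07 -3.04] op 0.423 j [-0.47  0.52  0.3   1.37  0.   -0.39] dist 0.1214
[0.8, -0.09, 0.08] [-0.0, -0.03, -0.01]
[0.8, -0.09, 0.08] [-0.0, -0.03, -0.01]
[0.8, -0.08, 0.07] [-0.0, -0.03, -0.01]
[0.8, -0.08, 0.07] [-0.0, -0.03, -0.01]
[0.8, -0.08, 0.07] [-0.0, -0.03, -0.01]
```

Request:
arm_command:
  motion:
    - {"linear": [0.4, -0.35, 0.15], "dr": [0, -0.1, 0], "fingers": 200}
    - {"linear": [0.8, 0, 0], "dr": [0, 0, 0], "fingers": 200}
    - {"linear": [0.8, 0, 0], "dr": [0, 0, 0], "fingers": 200}
    - {"linear": [0.8, 0, 0], "dr": [0, 0, 0], "fingers": 200}
    - {"linear": [0.5, 0, 0], "dr": [0, 0, 0], "fingers": 200}

```text
time: 7.7
tcp_pos: [0.6008, -0.2463, 0.1358]
tool_rot: [0.707, 0.034, 0.705, -0.029]
force: [-0.1, 1.2, -3.8]
opening: 0.419
```

Run:
```python
from h import *
plan((*LT(.057,.012),.087),Rd,show=18,vmax=.9)
```

```text
n 2 tcp [ 0.6008 -0.2463  0.1358] t 7.7 F [-0.06  1.18 -3.82] op 0.419 j [-0.49  0.57  0.11  1.11  0.01 -0.4 ] dist 0.049
[0.81, 0.03, -0.06] [-0.01, 0.01, -0.02]
[0.81, 0.03, -0.06] [-0.01, 0.01, -0.02]
```

Request:
arm_command:
  motion:
    - {"linear": [0.5, 0.05, -0.15], "dr": [0, 0, 0], "fingers": 200}
    - {"linear": [0.5, 0, 0], "dr": [0, 0, 0], "fingers": 200}
    - {"linear": [0.3, 0, 0], "dr": [0, 0, 0], "fingers": 200}
    - {"linear": [0.1, 0, 0], "dr": [0, 0, 0], "fingers": 200}
    - {"linear": [0, 0, 0], "dr": [0, 0, 0], "fingers": 200}

```text
time: 8.2
tcp_pos: [0.5967, -0.244, 0.0859]
tool_rot: [0.706, 0.035, 0.707, -0.028]
force: [-0.0, 0.1, -2.4]
opening: 0.423
```

Run:
```python
from h import *
plan((*LT(.057,.012),.085),Rd,show=18,vmax=.9)
weigh("p1",2)
```

```text
n 1 tcp [ 0.5967 -0.244   0.0859] t 8.2 F [-0.04  0.1  -2.38] op 0.423 j [-0.49  0.6   0.02  1.    0.01 -0.4 ] dist 0.0011
[0.03, 0.01, 0.02] [-0.02, -0.01, -0.06]
F mean [-0.3  -0.42 -2.99] sd [0.6  0.81 0.49] eff [-0.000e+00 -5.612e+01  2.587e+01  2.000e-02  3.000e-02  0.000e+00]
```

View pics/p1.png

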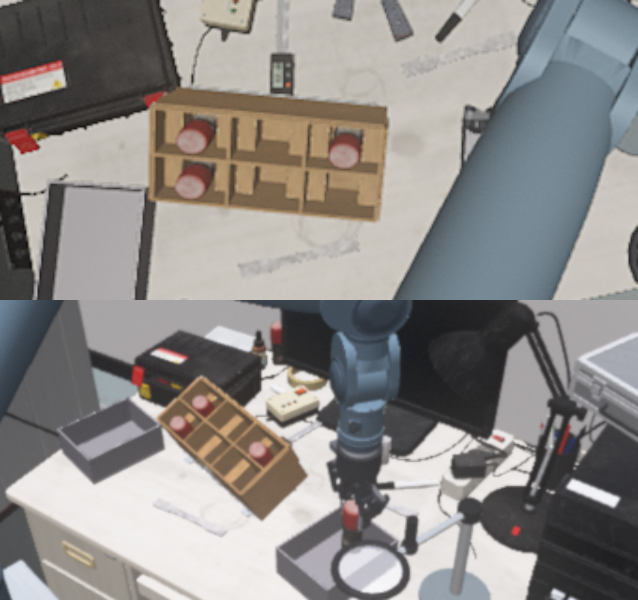

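Bottle upright over the inspection tray, inside its walls. Lower by small steps until contact, then release and rise.

Request:
arm_command:
  motion:
    - {"linear": [0.1, 0, 0], "dr": [0, 0, 0], "fingers": 200}
    - {"linear": [0.05, 0, 0], "dr": [0, 0, 0], "fingers": 200}
    - {"linear": [0, 0, 0], "dr": [0, 0, 0], "fingers": 200}

```text
time: 8.6
tcp_pos: [0.5989, -0.2451, 0.0844]
tool_rot: [0.708, 0.034, 0.705, -0.029]
force: [-1.0, 0.3, -2.7]
opening: 0.42
```

Request:
arm_command:
  motion:
    - {"linear": [0.1, 0, -0.05], "dr": [0, 0, 0], "fingers": 200}
    - {"linear": [0.05, 0, 0], "dr": [0, 0, 0], "fingers": 200}
    - {"linear": [0, 0, 0], "dr": [0, 0, 0], "fingers": 200}

```text
time: 8.9
tcp_pos: [0.5978, -0.2452, 0.0804]
tool_rot: [0.709, 0.034, 0.704, -0.03]
force: [-0.1, 0.3, -3.0]
opening: 0.42
```

Request:
arm_command:
  motion:
    - {"linear": [0.1, 0, 0], "dr": [0, 0, 0], "fingers": 200}
    - {"linear": [0.05, 0, 0], "dr": [0, 0, 0], "fingers": 200}
    - {"linear": [0, 0, 0], "dr": [0, 0, 0], "fingers": 200}

```text
time: 9.2
tcp_pos: [0.599, -0.2451, 0.0805]
tool_rot: [0.71, 0.034, 0.703, -0.03]
force: [0.6, 0.1, -3.1]
opening: 0.421
```

Request:
arm_command:
  motion:
    - {"linear": [0.15, 0, -0.05], "dr": [0, 0, 0], "fingers": 200}
    - {"linear": [0.1, 0, 0], "dr": [0, 0, 0], "fingers": 200}
    - {"linear": [0, 0, 0], "dr": [0, 0, 0], "fingers": 200}

```text
time: 9.5
tcp_pos: [0.602, -0.2456, 0.0802]
tool_rot: [0.714, 0.033, 0.699, -0.03]
force: [-0.5, -0.3, -4.1]
opening: 0.42
```

Run:
```python
from h import *
s,R=st();print(R.round(3))
plan((*LT(.057,.012),.08),Rd,show=1,vmax=.9)
weigh("p2",6)
im=cams.grab_frame("side");cv2.imwrite("pics/z.png",cv2.resize(im[180:340,270:470],(750,600),interpolation=cv2.INTER_CUBIC)[:,:,::-1])
```

```text
[[ 0.022  0.089  0.996]
 [ 0.002  0.996 -0.089]
 [-1.     0.004  0.022]]
n 1 tcp [ 0.602  -0.2456  0.0802] t 9.5 F [-0.51 -0.28 -4.07] op 0.42 j [-0.49  0.6   0.    0.95  0.01 -0.4 ] dist 0.0051
[0.0, 0.04, -0.16] [-0.01, 0.15, -0.03]
F mean [0.22 0.54 1.51] sd [0.48 0.36 1.99] eff [ -0.33 -53.73  24.43  -0.12  -0.1   -0.  ]
```

View pics/z.png

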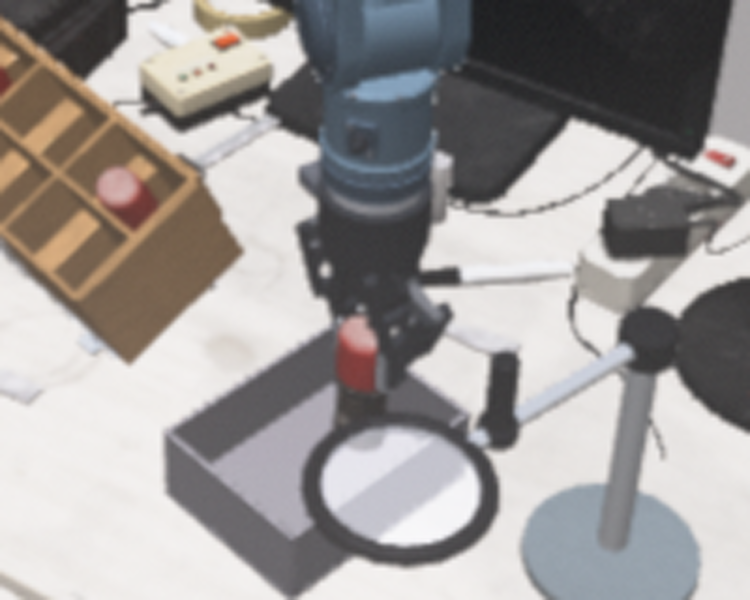

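Request:
arm_command:
  motion:
    - {"linear": [0, 0, 0], "dr": [0, 0, 0], "fingers": 110}
    - {"linear": [0, 0, 0], "dr": [0, 0, 0], "fingers": 110}
    - {"linear": [-0.5, 0, 0], "dr": [0, 0, 0], "fingers": 110}
    - {"linear": [-1, 0, 0], "dr": [0, 0, 0], "fingers": 105}
    - {"linear": [-1, 0, 0], "dr": [0, 0, 0], "fingers": 105}

```text
time: 10.35
tcp_pos: [0.5961, -0.2442, 0.1492]
tool_rot: [0.709, 0.035, 0.703, -0.029]
force: [1.0, -0.4, -0.1]
opening: 0.591
```

Request:
arm_command:
  motion:
    - {"linear": [-1, 0, 0], "dr": [0, 0, 0], "fingers": 105}
    - {"linear": [-1, 0, 0], "dr": [0, 0, 0], "fingers": 105}
    - {"linear": [-1, 0, 0], "dr": [0, 0, 0], "fingers": 105}

```text
time: 10.65
tcp_pos: [0.5939, -0.2446, 0.2411]
tool_rot: [0.708, 0.035, 0.704, -0.028]
force: [1.3, -0.5, -0.1]
opening: 0.588
```

Run:
```python
from h import *
plan(*bott("RF",.07),show=18,vmax=.9)
weigh("p3",2)
```

```text
n 9 tcp [ 0.5939 -0.2446  0.2411] t 10.65 F [ 1.34 -0.54 -0.11] op 0.588 j [-0.49  0.52  0.3   1.34  0.01 -0.4 ] dist 0.2244
[0.16, 0.76, -0.3] [-0.0, -0.32, -0.01]
[0.15, 0.76, -0.31] [-0.0, -0.32, -0.01]
[0.13, 0.76, -0.32] [-0.0, -0.32, -0.01]
[0.12, 0.76, -0.32] [-0.0, -0.32, -0.01]
[0.1, 0.76, -0.33] [-0.0, -0.32, -0.01]
[0.08, 0.76, -0.33] [-0.0, -0.32, -0.01]
[0.07, 0.76, -0.34] [-0.0, -0.32, -0.01]
[0.05, 0.76, -0.34] [-0.0, -0.32, -0.01]
[0.03, 0.76, -0.34] [-0.0, -0.32, -0.01]
F mean [ 0.6 -0.4  2.1] sd [0.01 0.4  2.35] eff [-5.000e-02 -5.160e+01  2.632e+01  9.200e-01  3.000e-02 -0.000e+00]
```

View pics/p3.png

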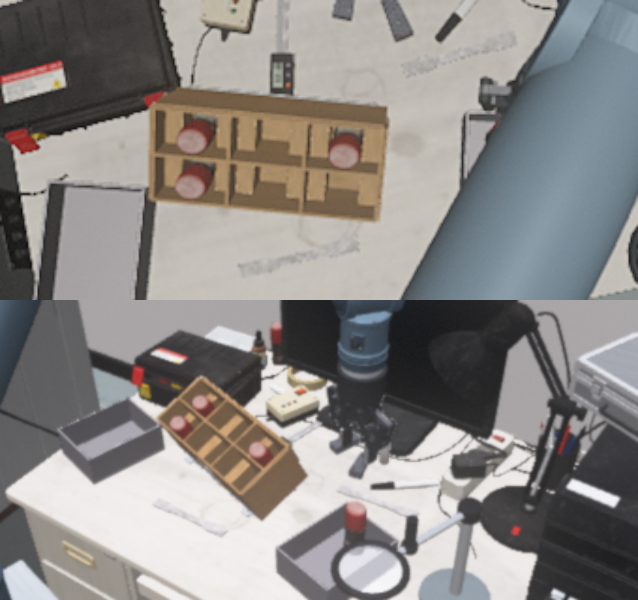

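Request:
arm_command:
  motion:
    - {"linear": [0, 0.75, -0.3], "dr": [0, -0.3, 0], "fingers": 105}
    - {"linear": [0.05, 0.75, -0.3], "dr": [0, -0.3, 0], "fingers": 105}
    - {"linear": [0.1, 0.75, -0.3], "dr": [0, -0.3, 0], "fingers": 105}
    - {"linear": [0.1, 0.75, -0.3], "dr": [0, -0.3, 0], "fingers": 105}
    - {"linear": [0.1, 0.75, -0.3], "dr": [0, -0.3, 0], "fingers": 105}

```text
time: 11.25
tcp_pos: [0.5644, -0.1303, 0.2258]
tool_rot: [0.787, 0.032, 0.615, -0.035]
force: [0.8, 0.1, 0.2]
opening: 0.588
```

Request:
arm_command:
  motion:
    - {"linear": [0.1, 0.75, -0.35], "dr": [0, -0.35, 0], "fingers": 105}
    - {"linear": [0.1, 0.75, -0.35], "dr": [0, -0.35, 0], "fingers": 105}
    - {"linear": [0.1, 0.6, -0.3], "dr": [0, -0.35, 0], "fingers": 105}
    - {"linear": [0, 0.2, -0.1], "dr": [0, -0.2, 0], "fingers": 105}
    - {"linear": [0, 0, 0], "dr": [0, 0, 0], "fingers": 105}

```text
time: 11.75
tcp_pos: [0.5337, -0.0518, 0.1997]
tool_rot: [0.841, 0.029, 0.539, -0.036]
force: [-0.6, -1.1, -0.2]
opening: 0.589
```

Run:
```python
from h import *
go(*bott("RF",-.024))
```

```text
lin [ 3.11  0.57 -0.14] dr [-0.05 -0.04 -0.04] tcp [ 0.5337 -0.0518  0.1997] t 11.75 F [-0.58 -1.08 -0.24] op 0.589 j [-0.26 -0.01 -0.63  0.53  0.08 -0.15]
```

Request:
arm_command:
  motion:
    - {"linear": [0, 0.5, -0.15], "dr": [-0.05, 0, 0], "fingers": 105}
    - {"linear": [0.3, 0, 0], "dr": [0, 0, 0], "fingers": 105}
    - {"linear": [0.5, 0, 0], "dr": [0, 0, 0], "fingers": 105}
    - {"linear": [0.5, 0, 0], "dr": [0, 0, 0], "fingers": 105}
    - {"linear": [0, 0, 0], "dr": [0, 0, 0], "fingers": 105}

```text
time: 12.25
tcp_pos: [0.5491, -0.0402, 0.16]
tool_rot: [0.84, 0.025, 0.54, -0.036]
force: [-0.0, 0.4, 0.4]
opening: 0.591
```

Run:
```python
from h import *
go(*bott("RF",-.024))
```

```text
lin [ 1.7   0.16 -0.01] dr [-0.01 -0.05 -0.02] tcp [ 0.5491 -0.0402  0.16  ] t 12.25 F [-0.01  0.37  0.43] op 0.591 j [-0.22  0.06 -0.67  0.42  0.06 -0.12]
```

Request:
arm_command:
  motion:
    - {"linear": [0.1, 0.15, 0], "dr": [0, 0, 0], "fingers": 105}
    - {"linear": [0.5, 0, 0], "dr": [0, 0, 0], "fingers": 105}
    - {"linear": [0.5, 0, 0], "dr": [0, 0, 0], "fingers": 105}
    - {"linear": [0.4, 0, 0], "dr": [0, 0, 0], "fingers": 105}
    - {"linear": [0, 0, 0], "dr": [0, 0, 0], "fingers": 105}

```text
time: 12.75
tcp_pos: [0.5719, -0.0393, 0.1197]
tool_rot: [0.841, 0.025, 0.539, -0.037]
force: [-0.3, -0.6, 0.6]
opening: 0.59
```

Run:
```python
from h import *
go(*bott("RF",-.024))
```

```text
lin [ 0.17  0.07 -0.14] dr [-0.02 -0.04 -0.01] tcp [ 0.5719 -0.0393  0.1197] t 12.75 F [-0.28 -0.63  0.56] op 0.59 j [-0.21  0.16 -0.68  0.3   0.05 -0.1 ]
```

Request:
arm_command:
  motion:
    - {"linear": [0.2, 0.05, -0.15], "dr": [0, 0, 0], "fingers": 105}
    - {"linear": [0, 0, 0], "dr": [0, 0, 0], "fingers": 200}
    - {"linear": [0, 0, 0], "dr": [0, 0, 0], "fingers": 200}
    - {"linear": [0, 0, 0], "dr": [0, 0, 0], "fingers": 200}
    - {"linear": [0, 0, 0], "dr": [0, 0, 0], "fingers": 200}

```text
time: 13.25
tcp_pos: [0.571, -0.0377, 0.1136]
tool_rot: [0.841, 0.025, 0.539, -0.038]
force: [2.5, -0.3, -3.5]
opening: 0.425
```

Request:
arm_command:
  motion:
    - {"linear": [-0.3, 0, 0], "dr": [0, 0, 0], "fingers": 200}
    - {"linear": [-0.6, 0, 0], "dr": [0, 0, 0], "fingers": 200}
    - {"linear": [-0.6, 0, 0], "dr": [0, 0, 0], "fingers": 200}
    - {"linear": [-0.6, 0, 0], "dr": [0, 0, 0], "fingers": 200}
    - {"linear": [-0.6, 0, 0], "dr": [0, 0, 0], "fingers": 200}

```text
time: 13.75
tcp_pos: [0.5345, -0.0343, 0.188]
tool_rot: [0.84, 0.026, 0.54, -0.037]
force: [1.7, 0.3, -3.4]
opening: 0.421
```

Request:
arm_command:
  motion:
    - {"linear": [-0.7, 0, 0], "dr": [0, 0, 0], "fingers": 200}
    - {"linear": [-0.7, 0, 0], "dr": [0, 0, 0], "fingers": 200}
    - {"linear": [-0.6, 0, 0], "dr": [0, 0, 0], "fingers": 200}
    - {"linear": [0, 0, 0], "dr": [0, 0, 0], "fingers": 200}
    - {"linear": [0, 0, 0], "dr": [0, 0, 0], "fingers": 200}

```text
time: 14.25
tcp_pos: [0.5047, -0.0314, 0.2458]
tool_rot: [0.84, 0.026, 0.541, -0.037]
force: [0.2, 0.5, -4.4]
opening: 0.422
```

Run:
```python
from h import *
weigh("w2")
go(*bott("RF",-.02))
```

```text
F mean [-0.01  0.14 -3.12] sd [0.7  0.6  0.45] eff [  0.   -26.03  31.6   -4.46   0.24   0.  ]
lin [ 4.78 -0.    0.16] dr [-0.03 -0.07 -0.01] tcp [ 0.5053 -0.0315  0.2456] t 14.65 F [-0.78  1.4  -3.79] op 0.422 j [-0.22 -0.1  -0.59  0.67  0.06 -0.12]
```

View pics/w2.png

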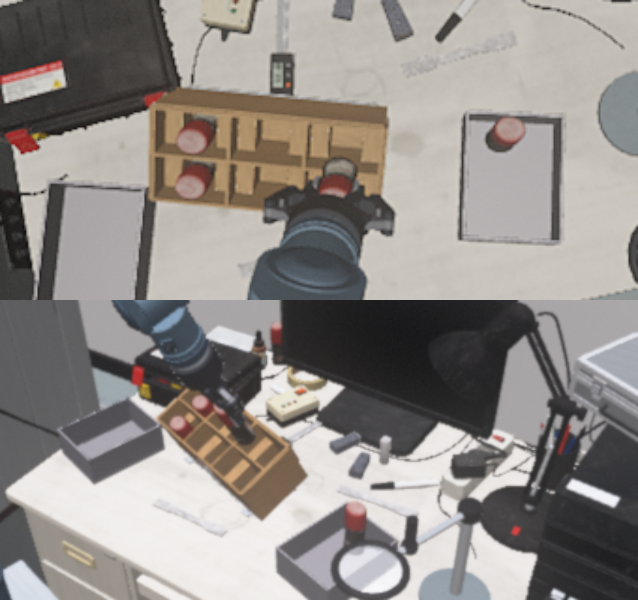

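Run:
```python
from h import *
plan((*LT(0,-.01),.23),Rd,show=18,vmax=.9)
```

```text
n 9 tcp [ 0.5053 -0.0315  0.2456] t 14.65 F [-0.78  1.4  -3.79] op 0.422 j [-0.22 -0.1  -0.59  0.67  0.06 -0.12] dist 0.2343
[0.13, -0.84, 0.16] [-0.0, 0.32, -0.0]
[0.13, -0.84, 0.17] [-0.0, 0.32, -0.0]
[0.12, -0.84, 0.17] [-0.0, 0.32, -0.0]
[0.11, -0.84, 0.18] [-0.0, 0.32, -0.0]
[0.1, -0.84, 0.18] [-0.0, 0.32, -0.0]
[0.09, -0.84, 0.19] [-0.0, 0.32, -0.0]
[0.08, -0.84, 0.19] [-0.0, 0.32, -0.0]
[0.08, -0.84, 0.19] [-0.0, 0.32, -0.0]
[0.07, -0.84, 0.2] [-0.0, 0.32, -0.0]
```

Request:
arm_command:
  motion:
    - {"linear": [0, -0.8, 0.1], "dr": [0, 0.3, 0], "fingers": 200}
    - {"linear": [0, -0.8, 0.15], "dr": [0, 0.3, 0], "fingers": 200}
    - {"linear": [0.05, -0.8, 0.2], "dr": [0, 0.3, 0], "fingers": 200}
    - {"linear": [0.1, -0.8, 0.2], "dr": [0, 0.3, 0], "fingers": 200}
    - {"linear": [0.1, -0.8, 0.2], "dr": [0, 0.35, 0], "fingers": 200}

```text
time: 15.15
tcp_pos: [0.5192, -0.1538, 0.2439]
tool_rot: [0.768, 0.029, 0.639, -0.031]
force: [1.0, 0.4, -3.5]
opening: 0.421
```

Request:
arm_command:
  motion:
    - {"linear": [0.1, -0.8, 0.2], "dr": [0, 0.35, 0], "fingers": 200}
    - {"linear": [0.1, -0.8, 0.2], "dr": [0, 0.35, 0], "fingers": 200}
    - {"linear": [0.1, -0.7, 0.2], "dr": [0, 0.35, 0], "fingers": 200}
    - {"linear": [0.1, -0.4, 0.15], "dr": [0, 0.2, 0], "fingers": 200}
    - {"linear": [0, 0, 0], "dr": [0, 0, 0], "fingers": 200}

```text
time: 15.65
tcp_pos: [0.5406, -0.2454, 0.2314]
tool_rot: [0.703, 0.032, 0.709, -0.03]
force: [0.2, 0.1, -2.9]
opening: 0.42
```

Run:
```python
from h import *
go((*LT(0,-.01),.08),Rd)
```

```text
lin [ 5.04 -0.6   0.05] dr [-0.   -0.06 -0.02] tcp [ 0.5406 -0.2454  0.2314] t 15.65 F [ 0.23  0.1  -2.86] op 0.42 j [-0.53  0.43  0.12  1.27 -0.   -0.45]
```

Request:
arm_command:
  motion:
    - {"linear": [0.3, -0.5, 0], "dr": [0, 0, 0], "fingers": 200}
    - {"linear": [0.8, -0.1, 0], "dr": [0, 0, 0], "fingers": 200}
    - {"linear": [0.8, 0, 0], "dr": [0, 0, 0], "fingers": 200}
    - {"linear": [0.8, 0, 0], "dr": [0, 0, 0], "fingers": 200}
    - {"linear": [0.8, 0, 0], "dr": [0, 0, 0], "fingers": 200}

```text
time: 16.15
tcp_pos: [0.5417, -0.2673, 0.1257]
tool_rot: [0.708, 0.03, 0.705, -0.032]
force: [-0.2, 0.3, -3.7]
opening: 0.42
```

Request:
arm_command:
  motion:
    - {"linear": [0.6, 0, 0], "dr": [0, 0, 0], "fingers": 200}
    - {"linear": [0.2, 0, 0], "dr": [0, 0, 0], "fingers": 200}
    - {"linear": [0, 0, 0], "dr": [0, 0, 0], "fingers": 200}

```text
time: 16.45
tcp_pos: [0.5377, -0.2658, 0.0964]
tool_rot: [0.706, 0.031, 0.707, -0.031]
force: [-0.5, 0.4, -3.4]
opening: 0.418
```

Run:
```python
from h import *
go((*LT(0,-.01),.08),Rd)
```

```text
lin [0.55 0.1  0.04] dr [ 0.01 -0.    0.  ] tcp [ 0.5377 -0.2658  0.0964] t 16.45 F [-0.51  0.45 -3.41] op 0.418 j [-0.56  0.51 -0.11  0.95 -0.   -0.48]
```

Request:
arm_command:
  motion:
    - {"linear": [0.3, 0, 0], "dr": [0, 0, 0], "fingers": 200}
    - {"linear": [0.2, 0, 0], "dr": [0, 0, 0], "fingers": 200}
    - {"linear": [0, 0, 0], "dr": [0, 0, 0], "fingers": 200}
    - {"linear": [0, 0, 0], "dr": [0, 0, 0], "fingers": 200}

```text
time: 16.85
tcp_pos: [0.5393, -0.267, 0.0831]
tool_rot: [0.708, 0.03, 0.705, -0.032]
force: [0.0, 0.3, -3.0]
opening: 0.423
```

Run:
```python
from h import *
weigh("p4",4)
go((*LT(0,-.01),.08),Rd)
```

```text
F mean [ 0.53 -0.24 -3.02] sd [0.15 0.4  0.51] eff [-0.000e+00 -5.219e+01  2.543e+01 -4.000e-02 -1.000e-02 -0.000e+00]
lin [ 0.1   0.14 -0.02] dr [0.01 0.03 0.02] tcp [ 0.5393 -0.267   0.0831] t 17.05 F [ 0.71 -0.74 -2.19] op 0.421 j [-0.56  0.52 -0.13  0.92 -0.   -0.48]
```

Request:
arm_command:
  motion:
    - {"linear": [0.1, 0, 0], "dr": [0, 0, 0], "fingers": 200}
    - {"linear": [0.05, 0, 0], "dr": [0, 0, 0], "fingers": 200}
    - {"linear": [0, 0, 0], "dr": [0, 0, 0], "fingers": 200}
    - {"linear": [0, 0, 0], "dr": [0, 0, 0], "fingers": 200}

```text
time: 17.45
tcp_pos: [0.5397, -0.2671, 0.0787]
tool_rot: [0.708, 0.029, 0.705, -0.032]
force: [0.7, -0.4, -3.4]
opening: 0.424
```

Request:
arm_command:
  motion:
    - {"linear": [0.1, 0, 0], "dr": [0, 0, 0], "fingers": 200}
    - {"linear": [0, 0, 0], "dr": [0, 0, 0], "fingers": 200}
    - {"linear": [0, 0, 0], "dr": [0, 0, 0], "fingers": 200}

```text
time: 17.75
tcp_pos: [0.5416, -0.2677, 0.0788]
tool_rot: [0.71, 0.029, 0.703, -0.032]
force: [-0.0, -0.1, -2.9]
opening: 0.421
```

Run:
```python
from h import *
weigh("p5",4)
go((*LT(0,-.01),.08),Rd)
im=cams.grab_frame("side");cv2.imwrite("pics/z2.png",cv2.resize(im[180:340,270:470],(750,600),interpolation=cv2.INTER_CUBIC)[:,:,::-1])
```

```text
F mean [-0.09  0.18 -3.06] sd [0.3  0.41 0.33] eff [ 1.000e-02 -5.254e+01  2.548e+01 -1.100e-01 -0.000e+00 -0.000e+00]
lin [-0.06  0.15 -0.08] dr [0.01 0.06 0.02] tcp [ 0.5411 -0.2674  0.0781] t 17.95 F [ 0.16 -0.05 -3.13] op 0.421 j [-0.56  0.52 -0.14  0.9   0.   -0.48]
```

View pics/z2.png

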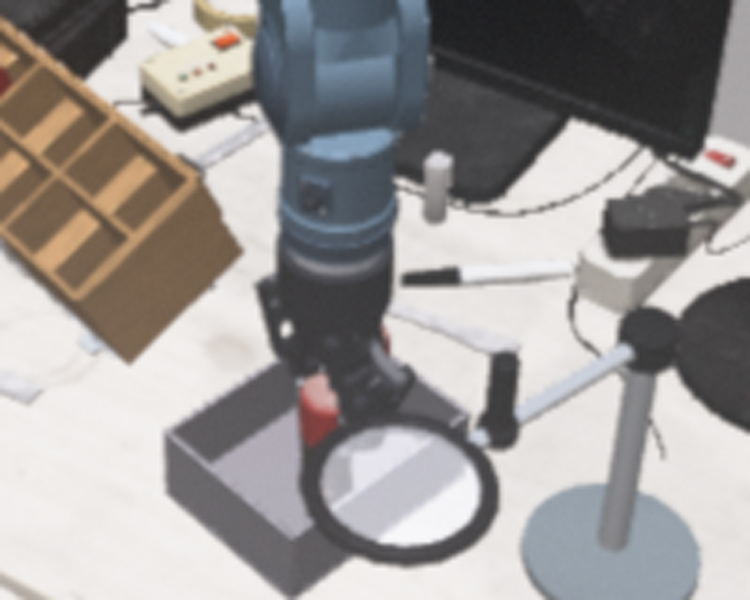

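Request:
arm_command:
  motion:
    - {"linear": [0.12, 0, -0.05], "dr": [0, 0, 0], "fingers": 200}
    - {"linear": [0.1, 0, 0], "dr": [0, 0, 0], "fingers": 200}
    - {"linear": [0, 0, 0], "dr": [0, 0, 0], "fingers": 200}
    - {"linear": [0, 0, 0], "dr": [0, 0, 0], "fingers": 200}

```text
time: 18.4
tcp_pos: [0.5442, -0.2681, 0.0782]
tool_rot: [0.713, 0.028, 0.699, -0.032]
force: [0.3, 0.1, -2.8]
opening: 0.425
```

Run:
```python
from h import *
weigh("p5",4)
go((*LT(0,-.01),.08),Rd)
```

```text
F mean [ 0.14 -0.38 -3.28] sd [0.27 0.41 0.13] eff [ 2.000e-02 -5.254e+01  2.555e+01 -2.100e-01  2.000e-02 -0.000e+00]
lin [-0.09  0.15 -0.16] dr [0.01 0.12 0.03] tcp [ 0.5437 -0.2678  0.0775] t 18.6 F [-0.22 -0.45 -3.1 ] op 0.419 j [-0.56  0.52 -0.14  0.89  0.   -0.48]
```

Request:
arm_command:
  motion:
    - {"linear": [0.25, 0, -0.1], "dr": [0, 0.1, 0], "fingers": 200}
    - {"linear": [0, 0, 0], "dr": [0, 0, 0], "fingers": 200}
    - {"linear": [0, 0, 0], "dr": [0, 0, 0], "fingers": 200}

```text
time: 18.9
tcp_pos: [0.5469, -0.2691, 0.0804]
tool_rot: [0.713, 0.027, 0.7, -0.033]
force: [-0.5, -0.2, -3.8]
opening: 0.419
```

Run:
```python
from h import *
weigh("p5",4)
go((*LT(0,-.01),.08),Rd)
```

```text
F mean [-0.16 -0.37 -2.92] sd [0.65 0.28 0.37] eff [ 4.000e-02 -5.318e+01  2.587e+01 -2.300e-01  1.000e-02 -0.000e+00]
lin [-0.06  0.17 -0.22] dr [0.02 0.1  0.03] tcp [ 0.5452 -0.2683  0.0783] t 19.1 F [-0.2  -0.5  -3.08] op 0.421 j [-0.56  0.53 -0.13  0.9   0.   -0.48]
```

Request:
arm_command:
  motion:
    - {"linear": [0, 0, 0], "dr": [0, 0, 0], "fingers": 110}
    - {"linear": [0, 0, 0], "dr": [0, 0, 0], "fingers": 110}
    - {"linear": [-0.5, 0, 0], "dr": [0, 0, 0], "fingers": 110}
    - {"linear": [-1, 0, 0], "dr": [0, 0, 0], "fingers": 105}
    - {"linear": [-1, 0, 0], "dr": [0, 0, 0], "fingers": 105}

```text
time: 19.6
tcp_pos: [0.5403, -0.2659, 0.1483]
tool_rot: [0.708, 0.03, 0.705, -0.03]
force: [0.2, -0.6, 0.7]
opening: 0.586
```

Request:
arm_command:
  motion:
    - {"linear": [-1, 0, 0], "dr": [0, 0, 0], "fingers": 105}
    - {"linear": [-1, 0, 0], "dr": [0, 0, 0], "fingers": 105}
    - {"linear": [-1, 0, 0], "dr": [0, 0, 0], "fingers": 105}

```text
time: 19.9
tcp_pos: [0.5394, -0.2658, 0.2413]
tool_rot: [0.707, 0.031, 0.706, -0.03]
force: [0.9, 0.3, -0.2]
opening: 0.59
```

Run:
```python
from h import *
X=bott("LF",.09)[0]
plan(*bott("LF",.09),show=18,vmax=.9)
weigh("p6",2)
```

```text
n 16 tcp [ 0.5394 -0.2658  0.2413] t 19.9 F [ 0.88  0.29 -0.23] op 0.59 j [-0.56  0.43  0.15  1.29  0.   -0.48] dist 0.4209
[0.05, 0.87, -0.08] [0.0, -0.18, -0.0]
[0.05, 0.87, -0.08] [0.0, -0.18, -0.0]
[0.05, 0.87, -0.08] [0.0, -0.18, -0.0]
[0.05, 0.87, -0.08] [0.0, -0.18, -0.0]
[0.04, 0.87, -0.08] [0.0, -0.18, -0.0]
[0.04, 0.87, -0.08] [0.0, -0.18, -0.0]
[0.04, 0.87, -0.08] [0.0, -0.18, -0.0]
[0.04, 0.87, -0.09] [0.0, -0.18, -0.0]
[0.03, 0.87, -0.09] [0.0, -0.18, -0.0]
[0.03, 0.87, -0.09] [0.0, -0.18, -0.0]
[0.03, 0.87, -0.09] [0.0, -0.18, -0.0]
[0.03, 0.87, -0.09] [0.0, -0.18, -0.0]
[0.02, 0.87, -0.09] [0.0, -0.18, -0.0]
[0.02, 0.87, -0.09] [0.0, -0.18, -0.0]
[0.02, 0.87, -0.09] [0.0, -0.18, -0.0]
[0.02, 0.87, -0.09] [0.0, -0.18, -0.0]
F mean [0.92 0.25 2.06] sd [1.02 0.34 1.15] eff [ -0.   -47.82  26.37   0.94   0.    -0.  ]
```

View pics/p6.png

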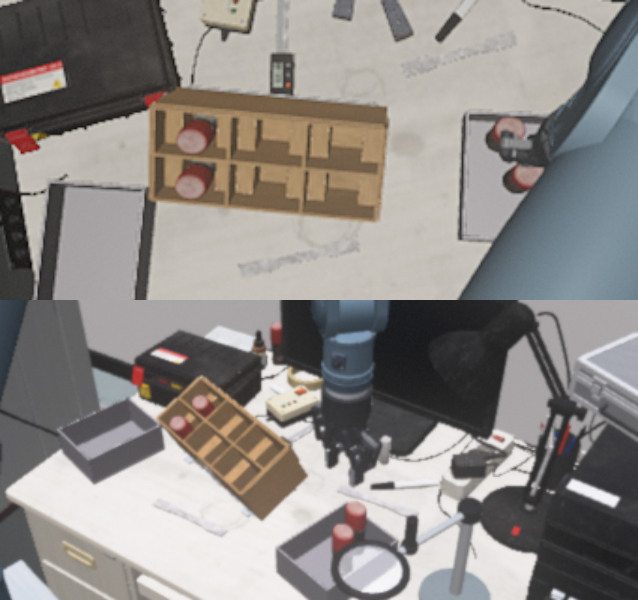

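Both stand in the inspection tray. Next, LF.

Request:
arm_command:
  motion:
    - {"linear": [0, 0.9, -0.1], "dr": [0, -0.2, 0], "fingers": 105}
    - {"linear": [0, 0.9, -0.1], "dr": [0, -0.2, 0], "fingers": 105}
    - {"linear": [0, 0.9, -0.1], "dr": [0, -0.2, 0], "fingers": 105}
    - {"linear": [0, 0.9, -0.1], "dr": [0, -0.2, 0], "fingers": 105}
    - {"linear": [0, 0.9, -0.1], "dr": [0, -0.2, 0], "fingers": 105}

```text
time: 20.5
tcp_pos: [0.54, -0.1317, 0.2409]
tool_rot: [0.762, 0.028, 0.645, -0.037]
force: [0.4, 0.3, -0.3]
opening: 0.59
```

Request:
arm_command:
  motion:
    - {"linear": [0, 0.9, -0.1], "dr": [0, -0.2, 0], "fingers": 105}
    - {"linear": [0, 0.9, -0.1], "dr": [0, -0.2, 0], "fingers": 105}
    - {"linear": [0, 0.9, -0.1], "dr": [0, -0.2, 0], "fingers": 105}
    - {"linear": [0, 0.9, -0.1], "dr": [0, -0.2, 0], "fingers": 105}
    - {"linear": [0, 0.9, -0.1], "dr": [0, -0.2, 0], "fingers": 105}

```text
time: 21.0
tcp_pos: [0.5352, 0.0095, 0.2329]
tool_rot: [0.809, 0.026, 0.585, -0.039]
force: [0.4, 0.4, -0.1]
opening: 0.588
```

Run:
```python
from h import *
plan(*bott("LF",.07),show=18,vmax=.9)
```

```text
n 6 tcp [0.5352 0.0095 0.2329] t 21.0 F [ 0.39  0.38 -0.15] op 0.588 j [-0.1   0.04 -0.43  0.78 -0.   -0.01] dist 0.1487
[0.18, 0.8, -0.07] [-0.0, -0.13, 0.01]
[0.18, 0.8, -0.07] [-0.0, -0.13, 0.01]
[0.17, 0.8, -0.07] [-0.0, -0.13, 0.01]
[0.17, 0.8, -0.08] [-0.0, -0.13, 0.01]
[0.17, 0.8, -0.08] [-0.0, -0.13, 0.01]
[0.17, 0.8, -0.08] [-0.0, -0.13, 0.01]
```

Request:
arm_command:
  motion:
    - {"linear": [0.15, 0.8, -0.05], "dr": [0, -0.15, 0], "fingers": 105}
    - {"linear": [0.15, 0.8, -0.05], "dr": [0, -0.15, 0], "fingers": 105}
    - {"linear": [0.2, 0.8, -0.1], "dr": [0, -0.15, 0], "fingers": 105}
    - {"linear": [0.2, 0.8, -0.1], "dr": [0, -0.15, 0], "fingers": 105}
    - {"linear": [0.2, 0.8, -0.1], "dr": [0, -0.1, 0], "fingers": 105}

```text
time: 21.5
tcp_pos: [0.5421, 0.1342, 0.1993]
tool_rot: [0.84, 0.024, 0.541, -0.04]
force: [0.2, -0.7, -0.4]
opening: 0.586
```

Request:
arm_command:
  motion:
    - {"linear": [0.1, 0.5, 0], "dr": [0, 0, 0], "fingers": 105}
    - {"linear": [0, 0, 0], "dr": [0, 0, 0], "fingers": 105}

```text
time: 21.7
tcp_pos: [0.5421, 0.1519, 0.1932]
tool_rot: [0.839, 0.023, 0.542, -0.038]
force: [0.2, 0.3, -0.1]
opening: 0.591
```

Run:
```python
from h import *
go(*bott("LF",-.024))
```

```text
lin [3.03 0.09 0.26] dr [ 0.   -0.09  0.03] tcp [0.5421 0.1519 0.1932] t 21.7 F [ 0.16  0.3  -0.07] op 0.591 j [ 0.23  0.08 -0.55  0.54 -0.13  0.29]
```

Request:
arm_command:
  motion:
    - {"linear": [0, 0.05, 0.2], "dr": [0, -0.1, 0], "fingers": 105}
    - {"linear": [0.4, 0, 0], "dr": [0, 0, 0], "fingers": 105}
    - {"linear": [0.5, 0, 0], "dr": [0, 0, 0], "fingers": 105}
    - {"linear": [0.4, 0, 0], "dr": [0, 0, 0], "fingers": 105}
    - {"linear": [0, 0, 0], "dr": [0, 0, 0], "fingers": 105}

```text
time: 22.2
tcp_pos: [0.566, 0.1478, 0.1578]
tool_rot: [0.843, 0.023, 0.535, -0.04]
force: [-0.3, -0.2, -0.8]
opening: 0.586
```

Run:
```python
from h import *
go(*bott("LF",-.024))
```

```text
lin [ 1.63  0.15 -0.01] dr [-0.02  0.03  0.04] tcp [0.566  0.1478 0.1578] t 22.2 F [-0.3  -0.2  -0.84] op 0.586 j [ 0.21  0.15 -0.58  0.42 -0.13  0.28]
```

Request:
arm_command:
  motion:
    - {"linear": [0.1, 0.15, -0.05], "dr": [0, 0, 0], "fingers": 105}
    - {"linear": [0.5, 0, 0], "dr": [0, 0, 0], "fingers": 105}
    - {"linear": [0.5, 0, 0], "dr": [0, 0, 0], "fingers": 105}
    - {"linear": [0.4, 0, 0], "dr": [0, 0, 0], "fingers": 105}
    - {"linear": [0, 0, 0], "dr": [0, 0, 0], "fingers": 105}

```text
time: 22.7
tcp_pos: [0.5861, 0.1491, 0.1161]
tool_rot: [0.844, 0.024, 0.534, -0.042]
force: [-0.9, 0.2, -0.1]
opening: 0.59
```

Run:
```python
from h import *
go(*bott("LF",-.024))
```

```text
lin [ 0.09  0.04 -0.02] dr [-0.04  0.04  0.05] tcp [0.5861 0.1491 0.1161] t 22.7 F [-0.94  0.23 -0.12] op 0.59 j [ 0.21  0.23 -0.6   0.32 -0.13  0.28]
```

Request:
arm_command:
  motion:
    - {"linear": [0, 0.05, 0], "dr": [0, 0, 0], "fingers": 200}
    - {"linear": [0, 0, 0], "dr": [0, 0, 0], "fingers": 200}
    - {"linear": [0, 0, 0], "dr": [0, 0, 0], "fingers": 200}
    - {"linear": [0, 0, 0], "dr": [0, 0, 0], "fingers": 200}

```text
time: 23.1
tcp_pos: [0.5861, 0.151, 0.1173]
tool_rot: [0.844, 0.024, 0.534, -0.041]
force: [0.0, -0.2, -0.2]
opening: 0.423
```

Request:
arm_command:
  motion:
    - {"linear": [-0.3, 0, 0], "dr": [0, 0, 0], "fingers": 200}
    - {"linear": [-0.6, 0, 0], "dr": [0, 0, 0], "fingers": 200}
    - {"linear": [-0.6, 0, 0], "dr": [0, 0, 0], "fingers": 200}
    - {"linear": [-0.6, 0, 0], "dr": [0, 0, 0], "fingers": 200}
    - {"linear": [-0.6, 0, 0], "dr": [0, 0, 0], "fingers": 200}

```text
time: 23.6
tcp_pos: [0.5487, 0.1542, 0.1931]
tool_rot: [0.844, 0.024, 0.535, -0.042]
force: [0.4, 0.4, -0.5]
opening: 0.419
```

Request:
arm_command:
  motion:
    - {"linear": [-0.7, 0, 0], "dr": [0, 0, 0], "fingers": 200}
    - {"linear": [-0.7, 0, 0], "dr": [0, 0, 0], "fingers": 200}
    - {"linear": [-0.6, 0, 0], "dr": [0, 0, 0], "fingers": 200}
    - {"linear": [0, 0, 0], "dr": [0, 0, 0], "fingers": 200}
    - {"linear": [0, 0, 0], "dr": [0, 0, 0], "fingers": 200}

```text
time: 24.1
tcp_pos: [0.5208, 0.1574, 0.2552]
tool_rot: [0.845, 0.025, 0.532, -0.041]
force: [-0.6, 0.0, -2.1]
opening: 0.417
```

Run:
```python
from h import *
weigh("w3")
go(*bott("LF",-.02))
```

```text
F mean [-0.06 -0.09 -0.78] sd [0.83 0.32 0.47] eff [  0.   -29.77  30.44  -4.03  -0.54   0.  ]
lin [ 5.05 -0.01 -0.02] dr [-0.04  0.06  0.04] tcp [0.5208 0.1572 0.254 ] t 24.5 F [-0.47  0.05 -1.67] op 0.422 j [ 0.26 -0.01 -0.49  0.68 -0.15  0.32]
```

View pics/w3.png

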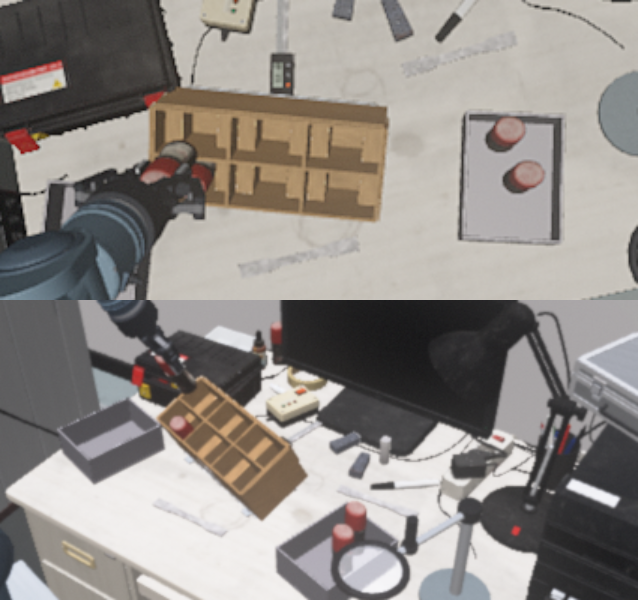

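```bash
cat >> h.py <<'E'
def PT(x,y): return (.443+.998*x+.06*y,.2925-.06*x+.998*y)
E
python3 - <<'E'
from h import *
plan((*PT(.04,-.01),.23),Rd,show=18,vmax=.9)
E
```

```text
n 5 tcp [0.5208 0.1572 0.254 ] t 24.5 F [-0.47  0.05 -1.67] op 0.422 j [ 0.26 -0.01 -0.49  0.68 -0.15  0.32] dist 0.131
[-0.0, 0.79, -0.37] [-0.01, 0.59, 0.01]
[0.03, 0.79, -0.37] [-0.01, 0.59, 0.01]
[0.07, 0.79, -0.36] [-0.01, 0.59, 0.01]
[0.1, 0.79, -0.35] [-0.01, 0.59, 0.01]
[0.13, 0.79, -0.34] [-0.01, 0.59, 0.01]
```

Request:
arm_command:
  motion:
    - {"linear": [0, 0.6, -0.4], "dr": [0, 0.4, 0], "fingers": 200}
    - {"linear": [0, 0.7, -0.35], "dr": [0, 0.5, 0], "fingers": 200}
    - {"linear": [0.05, 0.7, -0.35], "dr": [0, 0.5, 0], "fingers": 200}
    - {"linear": [0.1, 0.7, -0.35], "dr": [0, 0.5, 0], "fingers": 200}
    - {"linear": [0.1, 0.7, -0.3], "dr": [0, 0.5, 0], "fingers": 200}

```text
time: 25.0
tcp_pos: [0.4804, 0.2644, 0.2289]
tool_rot: [0.731, 0.033, 0.68, -0.038]
force: [-0.6, -0.5, -1.8]
opening: 0.423
```

Request:
arm_command:
  motion:
    - {"linear": [0.1, 0.5, -0.1], "dr": [0, 0.5, 0], "fingers": 200}
    - {"linear": [0, 0, 0], "dr": [0, 0, 0], "fingers": 200}

```text
time: 25.2
tcp_pos: [0.4799, 0.2821, 0.2233]
tool_rot: [0.703, 0.033, 0.709, -0.037]
force: [-0.0, -0.5, -1.5]
opening: 0.423
```

Run:
```python
from h import *
go((*PT(.04,-.01),.082),Rd)
weigh("p7",6)
```

```text
lin [ 4.71 -0.03  0.13] dr [-0.08 -0.06  0.04] tcp [0.4799 0.2821 0.2233] t 25.2 F [-0.03 -0.54 -1.54] op 0.423 j [ 0.42  0.35 -0.01  1.22 -0.    0.52]
F mean [ 0.23  0.15 -1.28] sd [0.36 0.32 0.33] eff [ 4.000e-02 -4.448e+01  2.705e+01  1.000e-02 -0.000e+00 -0.000e+00]
```

View pics/p7.png

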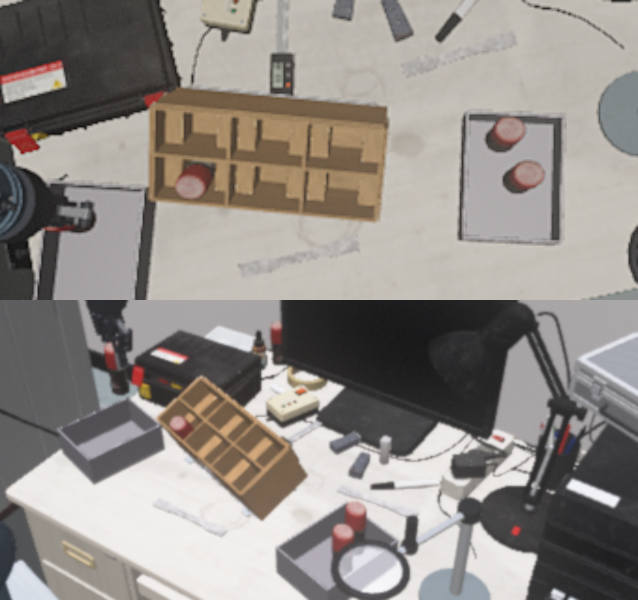

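Request:
arm_command:
  motion:
    - {"linear": [0.5, 0, 0.1], "dr": [0, -0.05, 0], "fingers": 200}
    - {"linear": [0.8, 0, 0], "dr": [0, 0, 0], "fingers": 200}
    - {"linear": [0.8, 0, 0], "dr": [0, 0, 0], "fingers": 200}
    - {"linear": [0.8, 0, 0], "dr": [0, 0, 0], "fingers": 200}
    - {"linear": [0.7, 0, 0], "dr": [0, 0, 0], "fingers": 200}

```text
time: 26.0
tcp_pos: [0.4849, 0.2789, 0.1227]
tool_rot: [0.713, 0.037, 0.699, -0.035]
force: [1.1, 0.3, -2.1]
opening: 0.423
```

Request:
arm_command:
  motion:
    - {"linear": [0.4, 0, 0], "dr": [0, 0, 0], "fingers": 200}
    - {"linear": [0.2, 0, 0], "dr": [0, 0, 0], "fingers": 200}
    - {"linear": [0, 0, 0], "dr": [0, 0, 0], "fingers": 200}

```text
time: 26.3
tcp_pos: [0.4823, 0.2765, 0.1028]
tool_rot: [0.713, 0.037, 0.699, -0.036]
force: [-0.0, 0.6, -0.6]
opening: 0.423
```

Run:
```python
from h import *
go((*PT(.04,-.01),.08),Rd)
```

```text
lin [ 0.76  0.12 -0.03] dr [-0.11  0.13 -0.01] tcp [0.4823 0.2765 0.1028] t 26.3 F [-0.    0.6  -0.58] op 0.423 j [ 0.41  0.41 -0.25  0.89 -0.01  0.51]
```

Request:
arm_command:
  motion:
    - {"linear": [0.4, 0.1, 0], "dr": [0, 0.1, 0], "fingers": 200}
    - {"linear": [0.3, 0, 0], "dr": [0, 0, 0], "fingers": 200}
    - {"linear": [0, 0, 0], "dr": [0, 0, 0], "fingers": 200}

```text
time: 26.6
tcp_pos: [0.4844, 0.2801, 0.0827]
tool_rot: [0.709, 0.038, 0.704, -0.035]
force: [0.6, 0.3, -0.1]
opening: 0.418
```

Run:
```python
from h import *
go((*PT(.04,-.01),.08),Rd)
im=cams.grab_frame("side");cv2.imwrite("pics/z3.png",cv2.resize(im[130:290,140:340],(750,600),interpolation=cv2.INTER_CUBIC)[:,:,::-1])
```

```text
lin [ 0.09 -0.01 -0.07] dr [-0.11  0.05 -0.03] tcp [0.4844 0.2801 0.0827] t 26.6 F [ 0.61  0.32 -0.11] op 0.418 j [ 0.41  0.44 -0.26  0.86  0.    0.51]
```

View pics/z3.png

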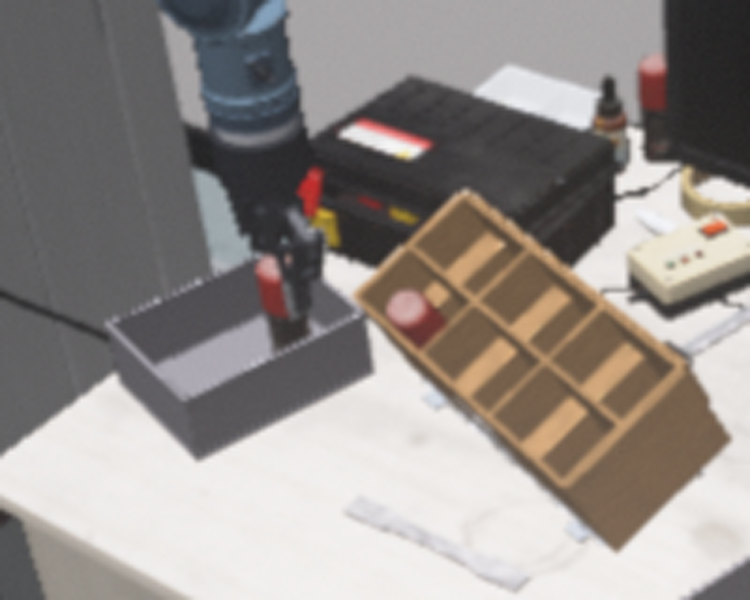

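Request:
arm_command:
  motion:
    - {"linear": [0.12, 0, 0], "dr": [0, 0, 0], "fingers": 200}
    - {"linear": [0.08, 0, 0], "dr": [0, 0, 0], "fingers": 200}
    - {"linear": [0, 0, 0], "dr": [0, 0, 0], "fingers": 200}

```text
time: 26.95
tcp_pos: [0.4881, 0.2812, 0.0816]
tool_rot: [0.712, 0.039, 0.701, -0.035]
force: [0.4, -0.0, -1.0]
opening: 0.423
```

Request:
arm_command:
  motion:
    - {"linear": [0.12, 0, 0], "dr": [0, 0, 0], "fingers": 200}
    - {"linear": [0, 0, 0], "dr": [0, 0, 0], "fingers": 200}

```text
time: 27.15
tcp_pos: [0.4912, 0.2822, 0.0813]
tool_rot: [0.714, 0.04, 0.698, -0.034]
force: [-0.0, -0.5, -1.7]
opening: 0.423
```

Request:
arm_command:
  motion:
    - {"linear": [0, 0, 0], "dr": [0, 0, 0], "fingers": 110}
    - {"linear": [0, 0, 0], "dr": [0, 0, 0], "fingers": 110}
    - {"linear": [-0.5, 0, 0], "dr": [0, 0, 0], "fingers": 110}
    - {"linear": [-1, 0, 0], "dr": [0, 0, 0], "fingers": 105}
    - {"linear": [-1, 0, 0], "dr": [0, 0, 0], "fingers": 105}

```text
time: 27.65
tcp_pos: [0.4857, 0.2802, 0.1522]
tool_rot: [0.71, 0.038, 0.702, -0.035]
force: [0.3, -0.5, 0.2]
opening: 0.586
```

Request:
arm_command:
  motion:
    - {"linear": [-1, 0, 0], "dr": [0, 0, 0], "fingers": 105}
    - {"linear": [-1, 0, 0], "dr": [0, 0, 0], "fingers": 105}
    - {"linear": [-0.7, 0, 0], "dr": [0, 0, 0], "fingers": 105}

```text
time: 27.95
tcp_pos: [0.484, 0.2798, 0.2358]
tool_rot: [0.71, 0.038, 0.703, -0.036]
force: [0.3, 0.7, -0.3]
opening: 0.588
```

Run:
```python
from h import *
plan(*bott("LN",.07),show=18,vmax=.9)
weigh("p8",2)
```

```text
n 6 tcp [0.484  0.2798 0.2358] t 27.95 F [ 0.31  0.65 -0.26] op 0.588 j [ 0.41  0.34 -0.    1.22 -0.    0.52] dist 0.1368
[0.35, -0.67, 0.12] [-0.02, -0.47, -0.0]
[0.35, -0.67, 0.09] [-0.02, -0.47, -0.0]
[0.36, -0.67, 0.06] [-0.02, -0.47, -0.0]
[0.36, -0.67, 0.03] [-0.02, -0.47, -0.0]
[0.36, -0.67, 0.01] [-0.02, -0.47, -0.0]
[0.36, -0.67, -0.02] [-0.02, -0.47, -0.0]
F mean [0.71 0.62 0.66] sd [0.53 0.68 1.41] eff [ 3.000e-02 -4.433e+01  2.684e+01  7.300e-01 -1.000e-02  0.000e+00]
```

View pics/p8.png

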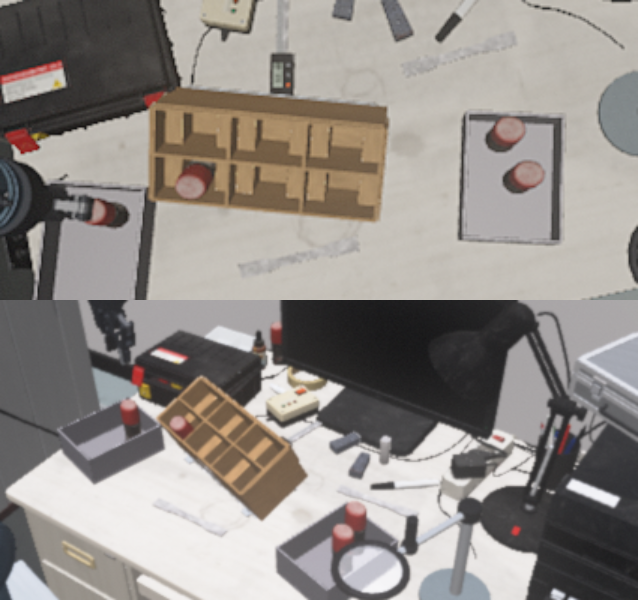

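Empty one stands in the left tray. Now LN.

Request:
arm_command:
  motion:
    - {"linear": [0.2, -0.65, 0.1], "dr": [0, -0.45, 0], "fingers": 105}
    - {"linear": [0.3, -0.65, 0.1], "dr": [0, -0.45, 0], "fingers": 105}
    - {"linear": [0.3, -0.65, 0.05], "dr": [0, -0.45, 0], "fingers": 105}
    - {"linear": [0.3, -0.65, 0], "dr": [0, -0.45, 0], "fingers": 105}
    - {"linear": [0.3, -0.65, 0], "dr": [0, -0.45, 0], "fingers": 105}

```text
time: 28.55
tcp_pos: [0.4912, 0.1809, 0.1895]
tool_rot: [0.822, 0.031, 0.568, -0.04]
force: [-0.4, -0.6, -0.1]
opening: 0.588
```

Run:
```python
from h import *
go(*bott("LN",-.024))
```

```text
lin [ 3.67 -0.74  0.17] dr [-0.1 -0.5  0. ] tcp [0.4912 0.1809 0.1895] t 28.55 F [-0.45 -0.56 -0.1 ] op 0.588 j [ 0.31  0.05 -0.56  0.63 -0.14  0.39]
```

Request:
arm_command:
  motion:
    - {"linear": [0.2, -0.6, 0], "dr": [-0.1, -0.4, 0], "fingers": 105}
    - {"linear": [0.3, 0, 0], "dr": [0, 0, 0], "fingers": 105}
    - {"linear": [0.3, 0, 0], "dr": [0, 0, 0], "fingers": 105}
    - {"linear": [0, 0, 0], "dr": [0, 0, 0], "fingers": 105}

```text
time: 28.95
tcp_pos: [0.4891, 0.1572, 0.1563]
tool_rot: [0.835, 0.022, 0.548, -0.039]
force: [0.1, 0.2, -0.1]
opening: 0.588
```

Run:
```python
from h import *
go(*bott("LN",-.024))
```

```text
lin [2.66 0.07 0.42] dr [ 0.01 -0.17  0.04] tcp [0.4891 0.1572 0.1563] t 28.95 F [ 0.05  0.25 -0.05] op 0.588 j [ 0.27  0.03 -0.69  0.46 -0.15  0.33]
```

Request:
arm_command:
  motion:
    - {"linear": [0, 0.05, 0.35], "dr": [0, -0.15, 0], "fingers": 105}
    - {"linear": [0.3, 0, 0], "dr": [0, 0, 0], "fingers": 105}
    - {"linear": [0.4, 0, 0], "dr": [0, 0, 0], "fingers": 105}
    - {"linear": [0.3, 0, 0], "dr": [0, 0, 0], "fingers": 105}
    - {"linear": [0, 0, 0], "dr": [0, 0, 0], "fingers": 105}

```text
time: 29.45
tcp_pos: [0.5166, 0.1585, 0.1332]
tool_rot: [0.843, 0.021, 0.536, -0.038]
force: [0.3, 0.7, -0.5]
opening: 0.584
```

Run:
```python
from h import *
go(*bott("LN",-.024))
```

```text
lin [ 1.59 -0.06 -0.15] dr [0.02 0.01 0.03] tcp [0.5166 0.1585 0.1332] t 29.45 F [ 0.31  0.74 -0.49] op 0.584 j [ 0.26  0.1  -0.71  0.35 -0.15  0.32]
```

Request:
arm_command:
  motion:
    - {"linear": [0.1, -0.05, -0.2], "dr": [0, 0, 0], "fingers": 105}
    - {"linear": [0.5, 0, 0], "dr": [0, 0, 0], "fingers": 105}
    - {"linear": [0.5, 0, 0], "dr": [0, 0, 0], "fingers": 105}
    - {"linear": [0.35, 0, 0], "dr": [0, 0, 0], "fingers": 105}
    - {"linear": [0, 0, 0], "dr": [0, 0, 0], "fingers": 105}

```text
time: 29.95
tcp_pos: [0.5299, 0.1561, 0.0904]
tool_rot: [0.843, 0.021, 0.535, -0.038]
force: [0.2, -0.5, -0.0]
opening: 0.587
```

Run:
```python
from h import *
go(*bott("LN",-.024))
```

```text
lin [ 0.11 -0.03  0.05] dr [0.02 0.02 0.02] tcp [0.5299 0.1561 0.0904] t 29.95 F [ 0.22 -0.49 -0.04] op 0.587 j [ 0.25  0.18 -0.75  0.22 -0.14  0.3 ]
```

Request:
arm_command:
  motion:
    - {"linear": [0.1, 0, 0], "dr": [0, 0, 0], "fingers": 200}
    - {"linear": [0, 0, 0], "dr": [0, 0, 0], "fingers": 200}
    - {"linear": [0, 0, 0], "dr": [0, 0, 0], "fingers": 200}
    - {"linear": [0, 0, 0], "dr": [0, 0, 0], "fingers": 200}

```text
time: 30.35
tcp_pos: [0.531, 0.1565, 0.0887]
tool_rot: [0.844, 0.021, 0.535, -0.037]
force: [0.2, -0.4, -0.5]
opening: 0.422
```

Request:
arm_command:
  motion:
    - {"linear": [-0.3, 0, 0], "dr": [0, 0, 0], "fingers": 200}
    - {"linear": [-0.6, 0, 0], "dr": [0, 0, 0], "fingers": 200}
    - {"linear": [-0.6, 0, 0], "dr": [0, 0, 0], "fingers": 200}
    - {"linear": [-0.6, 0, 0], "dr": [0, 0, 0], "fingers": 200}
    - {"linear": [-0.6, 0, 0], "dr": [0, 0, 0], "fingers": 200}

```text
time: 30.85
tcp_pos: [0.4936, 0.159, 0.1642]
tool_rot: [0.843, 0.021, 0.537, -0.038]
force: [-0.1, 0.1, -1.0]
opening: 0.42
```

Request:
arm_command:
  motion:
    - {"linear": [-0.7, 0, 0], "dr": [0, 0, 0], "fingers": 200}
    - {"linear": [-0.7, 0, 0], "dr": [0, 0, 0], "fingers": 200}
    - {"linear": [-0.6, 0, 0], "dr": [0, 0, 0], "fingers": 200}
    - {"linear": [0, 0, 0], "dr": [0, 0, 0], "fingers": 200}
    - {"linear": [0, 0, 0], "dr": [0, 0, 0], "fingers": 200}

```text
time: 31.35
tcp_pos: [0.4657, 0.1618, 0.2255]
tool_rot: [0.844, 0.022, 0.535, -0.037]
force: [0.1, 0.2, -1.5]
opening: 0.42
```

Run:
```python
from h import *
weigh("w4")
go(*bott("LN",-.02))
plan((*PT(-.035,-.005),.23),Rd,show=18,vmax=.9)
```

```text
F mean [ 0.19 -0.1  -0.93] sd [0.4  0.57 0.44] eff [  0.   -24.99  29.7   -3.92  -0.59  -0.  ]
lin [ 4.93 -0.01  0.09] dr [0.02 0.02 0.02] tcp [0.4657 0.1615 0.2244] t 31.75 F [-0.33 -0.61 -0.56] op 0.424 j [ 0.31 -0.09 -0.63  0.62 -0.17  0.36]
n 6 tcp [0.4657 0.1615 0.2244] t 31.75 F [-0.33 -0.61 -0.56] op 0.424 j [ 0.31 -0.09 -0.63  0.62 -0.17  0.36] dist 0.1407
[-0.19, 0.68, -0.33] [0.0, 0.49, 0.0]
[-0.17, 0.68, -0.34] [0.0, 0.49, 0.0]
[-0.14, 0.68, -0.36] [0.0, 0.49, 0.0]
[-0.11, 0.68, -0.37] [0.0, 0.49, 0.0]
[-0.09, 0.68, -0.37] [0.0, 0.49, 0.0]
[-0.06, 0.68, -0.38] [0.0, 0.49, 0.0]
```

View pics/w4.png

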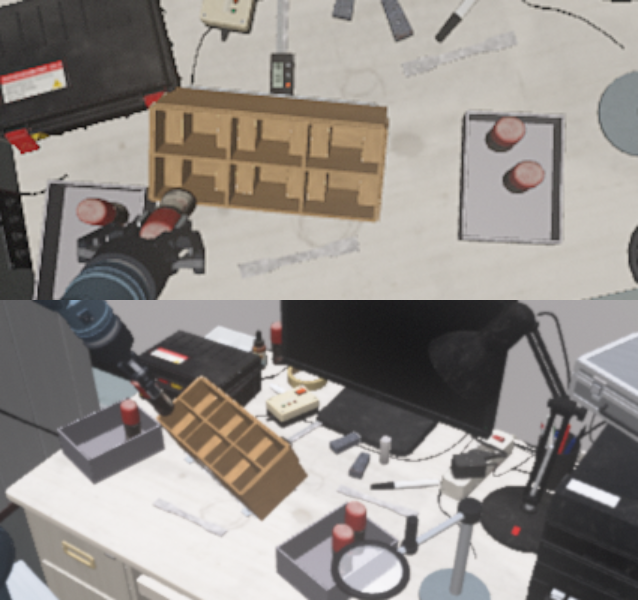

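Request:
arm_command:
  motion:
    - {"linear": [-0.2, 0.6, -0.3], "dr": [0, 0.4, 0], "fingers": 200}
    - {"linear": [-0.2, 0.65, -0.35], "dr": [0, 0.5, 0], "fingers": 200}
    - {"linear": [-0.15, 0.65, -0.35], "dr": [0, 0.5, 0], "fingers": 200}
    - {"linear": [-0.1, 0.65, -0.35], "dr": [0, 0.5, 0], "fingers": 200}
    - {"linear": [-0.1, 0.65, -0.35], "dr": [0, 0.5, 0], "fingers": 200}

```text
time: 32.25
tcp_pos: [0.4146, 0.2627, 0.2282]
tool_rot: [0.729, 0.029, 0.683, -0.035]
force: [0.2, 0.8, -0.3]
opening: 0.419
```

Request:
arm_command:
  motion:
    - {"linear": [0, 0.5, -0.3], "dr": [0, 0.5, 0], "fingers": 200}
    - {"linear": [0, 0, 0], "dr": [0, 0, 0], "fingers": 200}

```text
time: 32.45
tcp_pos: [0.4081, 0.2811, 0.2268]
tool_rot: [0.701, 0.029, 0.712, -0.034]
force: [-0.2, 0.5, -1.7]
opening: 0.421
```

Run:
```python
from h import *
go((*PT(-.035,-.005),.082),Rd)
```

```text
lin [4.83 0.32 0.03] dr [-0.01 -0.1   0.05] tcp [0.4081 0.2811 0.2268] t 32.45 F [-0.23  0.52 -1.71] op 0.421 j [ 0.47  0.24 -0.16  1.19  0.    0.56]
```

Request:
arm_command:
  motion:
    - {"linear": [0.5, 0.2, 0], "dr": [0, -0.1, 0], "fingers": 200}
    - {"linear": [0.8, 0, 0], "dr": [0, 0, 0], "fingers": 200}
    - {"linear": [0.8, 0, 0], "dr": [0, 0, 0], "fingers": 200}
    - {"linear": [0.8, 0, 0], "dr": [0, 0, 0], "fingers": 200}
    - {"linear": [0.8, 0, 0], "dr": [0, 0, 0], "fingers": 200}

```text
time: 32.95
tcp_pos: [0.4149, 0.2862, 0.1153]
tool_rot: [0.713, 0.03, 0.7, -0.033]
force: [0.3, 0.6, -0.7]
opening: 0.42
```

Request:
arm_command:
  motion:
    - {"linear": [0.5, 0, 0], "dr": [0, 0, 0], "fingers": 200}
    - {"linear": [0.2, 0, 0], "dr": [0, 0, 0], "fingers": 200}
    - {"linear": [0, 0, 0], "dr": [0, 0, 0], "fingers": 200}

```text
time: 33.25
tcp_pos: [0.4129, 0.2826, 0.0902]
tool_rot: [0.713, 0.029, 0.7, -0.035]
force: [-0.1, -0.2, -1.0]
opening: 0.418
```

Run:
```python
from h import *
go((*PT(-.035,-.005),.082),Rd)
```

```text
lin [ 0.27  0.22 -0.2 ] dr [-0.02  0.12  0.05] tcp [0.4129 0.2826 0.0902] t 33.25 F [-0.13 -0.19 -1.  ] op 0.418 j [ 0.48  0.33 -0.41  0.82 -0.02  0.57]
```

Request:
arm_command:
  motion:
    - {"linear": [0.25, 0, -0.1], "dr": [0, 0.1, 0], "fingers": 200}
    - {"linear": [0.12, 0, 0], "dr": [0, 0, 0], "fingers": 200}
    - {"linear": [0, 0, 0], "dr": [0, 0, 0], "fingers": 200}

```text
time: 33.55
tcp_pos: [0.4115, 0.2831, 0.0803]
tool_rot: [0.708, 0.03, 0.704, -0.035]
force: [0.4, -0.3, -1.3]
opening: 0.423
```

Request:
arm_command:
  motion:
    - {"linear": [0.12, 0, 0], "dr": [0, 0, 0], "fingers": 200}
    - {"linear": [0, 0, 0], "dr": [0, 0, 0], "fingers": 200}

```text
time: 33.75
tcp_pos: [0.4143, 0.2843, 0.0794]
tool_rot: [0.71, 0.031, 0.702, -0.034]
force: [0.4, 0.1, -0.3]
opening: 0.42
```

Request:
arm_command:
  motion:
    - {"linear": [0.12, 0, 0], "dr": [0, 0, 0], "fingers": 200}
    - {"linear": [0, 0, 0], "dr": [0, 0, 0], "fingers": 200}

```text
time: 33.95
tcp_pos: [0.4175, 0.2853, 0.079]
tool_rot: [0.713, 0.032, 0.7, -0.033]
force: [-0.2, 1.6, -1.5]
opening: 0.42
```

Down on the floor (z stuck). Release and rise.

Request:
arm_command:
  motion:
    - {"linear": [0, 0, 0], "dr": [0, 0, 0], "fingers": 110}
    - {"linear": [0, 0, 0], "dr": [0, 0, 0], "fingers": 110}
    - {"linear": [-0.5, 0, 0], "dr": [0, 0, 0], "fingers": 110}
    - {"linear": [-1, 0, 0], "dr": [0, 0, 0], "fingers": 110}
    - {"linear": [-1, 0, 0], "dr": [0, 0, 0], "fingers": 110}

```text
time: 34.45
tcp_pos: [0.4126, 0.2839, 0.1509]
tool_rot: [0.71, 0.03, 0.703, -0.035]
force: [0.7, 0.8, 0.3]
opening: 0.567
```

Request:
arm_command:
  motion:
    - {"linear": [-1, 0, 0], "dr": [0, 0, 0], "fingers": 110}
    - {"linear": [-1, 0, 0], "dr": [0, 0, 0], "fingers": 110}
    - {"linear": [-1, 0, 0], "dr": [0, 0, 0], "fingers": 110}
    - {"linear": [-1, 0, 0], "dr": [0, 0, 0], "fingers": 110}
    - {"linear": [-1, 0, 0], "dr": [0, 0, 0], "fingers": 110}

```text
time: 34.95
tcp_pos: [0.4093, 0.2842, 0.3046]
tool_rot: [0.708, 0.029, 0.705, -0.035]
force: [1.2, 0.2, 0.3]
opening: 0.567
```

Run:
```python
from h import *
weigh("p9",2)
go((.513,-.425,.36),Rd)
```

```text
F mean [0.82 0.85 1.46] sd [0.82 0.06 1.14] eff [  0.   -37.77  27.09   0.89  -0.04   0.  ]
lin [ -1.58 -23.28   5.54] dr [-0.02  0.08  0.03] tcp [0.4114 0.2854 0.3078] t 35.05 F [0.   0.8  0.32] op 0.571 j [ 0.49  0.21  0.01  1.36 -0.01  0.58]
```

View pics/p9.png

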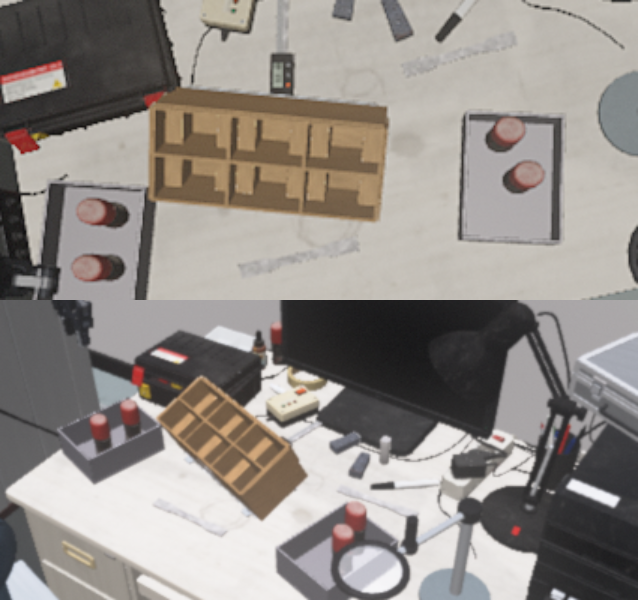

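Request:
arm_command:
  motion:
    - {"linear": [-0.4, -0.95, 0], "dr": [0, 0, 0], "fingers": 110}
    - {"linear": [-0.4, -1, 0.1], "dr": [0, 0, 0], "fingers": 110}
    - {"linear": [-0.4, -1, 0.2], "dr": [0, 0, 0], "fingers": 110}
    - {"linear": [-0.4, -1, 0.2], "dr": [0, 0, 0], "fingers": 110}
    - {"linear": [-0.3, -1, 0.2], "dr": [0, 0, 0], "fingers": 110}

```text
time: 35.55
tcp_pos: [0.4173, 0.1343, 0.3621]
tool_rot: [0.709, 0.027, 0.704, -0.031]
force: [1.2, -1.1, 0.3]
opening: 0.567
```

Request:
arm_command:
  motion:
    - {"linear": [0, -1, 0.25], "dr": [0, 0, 0], "fingers": 110}
    - {"linear": [0, -1, 0.25], "dr": [0, 0, 0], "fingers": 110}
    - {"linear": [0, -1, 0.25], "dr": [0, 0, 0], "fingers": 110}
    - {"linear": [0, -1, 0.25], "dr": [0, 0, 0], "fingers": 110}
    - {"linear": [0, -1, 0.25], "dr": [0, 0, 0], "fingers": 110}

```text
time: 36.05
tcp_pos: [0.4421, -0.0242, 0.3597]
tool_rot: [0.707, 0.027, 0.706, -0.03]
force: [0.9, -0.8, -0.2]
opening: 0.57
```

Request:
arm_command:
  motion:
    - {"linear": [0, -1, 0.25], "dr": [0, 0, 0], "fingers": 110}
    - {"linear": [0, -1, 0.25], "dr": [0, 0, 0], "fingers": 110}
    - {"linear": [0, -1, 0.25], "dr": [0, 0, 0], "fingers": 110}
    - {"linear": [0, -1, 0.25], "dr": [0, 0, 0], "fingers": 110}
    - {"linear": [0, -1, 0.25], "dr": [0, 0, 0], "fingers": 110}

```text
time: 36.55
tcp_pos: [0.4663, -0.1829, 0.3544]
tool_rot: [0.705, 0.028, 0.708, -0.029]
force: [0.0, 0.4, -0.4]
opening: 0.566
```

Run:
```python
from h import *
Rh=Rtool(np.array([0,0,-1.]),np.array([.131,.991,0]))
plan((.513,-.4255,.34),Rh,vmax=.9,show=1)
im=cams.grab_frame("top");cv2.imwrite("pics/l1.png",cv2.resize(im[180:340,340:540],(750,600),interpolation=cv2.INTER_CUBIC)[:,:,::-1])
im=cams.grab_frame("side");cv2.imwrite("pics/l1s.png",cv2.resize(im[180:360,290:490],(667,600),interpolation=cv2.INTER_CUBIC)[:,:,::-1])
```

```text
n 10 tcp [ 0.4663 -0.1829  0.3544] t 36.55 F [ 0.01  0.43 -0.36] op 0.566 j [-0.5   0.22  0.15  1.5  -0.   -0.42] dist 0.2475
[0.05, -0.79, 0.22] [0.03, -0.0, 0.0]
```

View pics/l1.png

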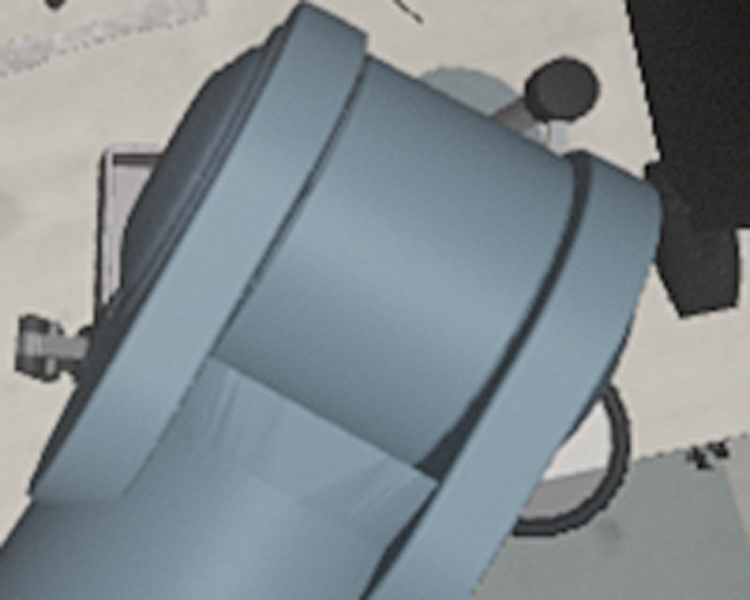

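View pics/l1s.png

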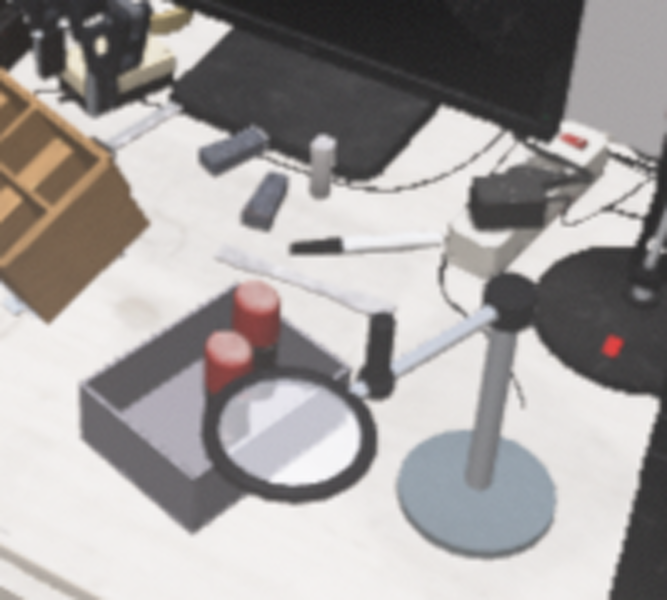

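Request:
arm_command:
  motion:
    - {"linear": [0, -0.8, 0.2], "dr": [0, 0, 0], "fingers": 110}
    - {"linear": [0, -0.8, 0.2], "dr": [0, 0, 0], "fingers": 110}
    - {"linear": [0, -0.8, 0.2], "dr": [0, 0, 0], "fingers": 110}
    - {"linear": [0, -0.8, 0.2], "dr": [0, 0, 0], "fingers": 110}
    - {"linear": [0, -0.8, 0.2], "dr": [0, 0, 0], "fingers": 110}

```text
time: 37.15
tcp_pos: [0.4859, -0.3057, 0.349]
tool_rot: [0.703, 0.03, 0.71, -0.027]
force: [0.2, -0.3, 0.7]
opening: 0.569
```

Request:
arm_command:
  motion:
    - {"linear": [0, -0.8, 0.2], "dr": [0.1, 0, 0], "fingers": 110}
    - {"linear": [0, -0.8, 0.2], "dr": [0.1, 0, 0], "fingers": 110}
    - {"linear": [0, -0.8, 0.2], "dr": [0.1, 0, 0], "fingers": 110}
    - {"linear": [0, -0.7, 0.2], "dr": [0, 0, 0], "fingers": 110}
    - {"linear": [0, 0, 0], "dr": [0, 0, 0], "fingers": 110}

```text
time: 37.65
tcp_pos: [0.501, -0.4028, 0.3417]
tool_rot: [0.7, 0.049, 0.712, -0.041]
force: [0.9, -0.2, -0.8]
opening: 0.568
```

```bash
cat >> h.py <<'E'
Rh=Rtool(np.array([0,0,-1.]),np.array([.131,.991,0]))
E
python3 - <<'E'
from h import *
go((.513,-.4255,.245),Rh)
E
```

```text
lin [ 3.21 -0.73  0.55] dr [ 0.02 -0.12 -0.06] tcp [ 0.501  -0.4028  0.3417] t 37.65 F [ 0.92 -0.17 -0.77] op 0.568 j [-0.77  0.58  0.64  1.66 -0.   -0.65]
```

Request:
arm_command:
  motion:
    - {"linear": [0.2, -0.6, 0.4], "dr": [0, -0.1, 0], "fingers": 110}
    - {"linear": [0.4, 0, 0], "dr": [0, 0, 0], "fingers": 110}
    - {"linear": [0, 0, 0], "dr": [0, 0, 0], "fingers": 110}

```text
time: 37.95
tcp_pos: [0.5116, -0.4196, 0.3207]
tool_rot: [0.704, 0.05, 0.707, -0.04]
force: [0.2, -0.1, -0.7]
opening: 0.569
```

Run:
```python
from h import *
go((.513,-.4255,.245),Rh)
im=cams.grab_frame("side");cv2.imwrite("pics/l2s.png",cv2.resize(im[180:360,290:490],(667,600),interpolation=cv2.INTER_CUBIC)[:,:,::-1])
im=cams.grab_frame("top");cv2.imwrite("pics/l2.png",cv2.resize(im[180:340,340:540],(750,600),interpolation=cv2.INTER_CUBIC)[:,:,::-1])
```

```text
lin [ 2.52 -0.22  0.08] dr [ 0.03 -0.03 -0.09] tcp [ 0.5116 -0.4196  0.3207] t 37.95 F [ 0.19 -0.07 -0.68] op 0.569 j [-0.79  0.6   0.64  1.62  0.01 -0.66]
```

View pics/l2s.png

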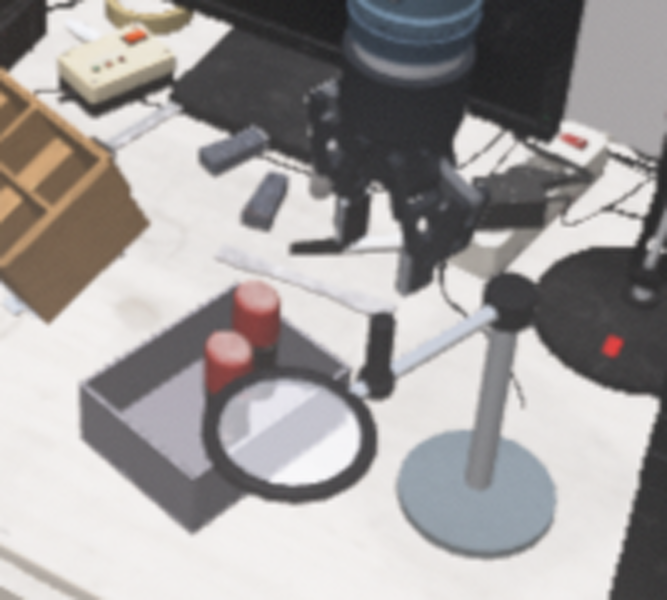

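View pics/l2.png

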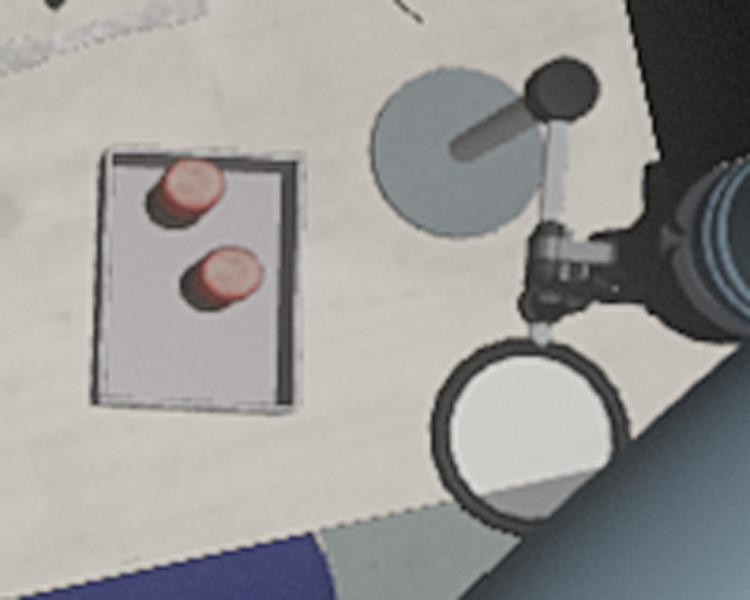

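Request:
arm_command:
  motion:
    - {"linear": [0.2, -0.2, 0.1], "dr": [0, 0, 0], "fingers": 110}
    - {"linear": [0.6, 0, 0], "dr": [0, 0, 0], "fingers": 110}
    - {"linear": [0.6, 0, 0], "dr": [0, 0, 0], "fingers": 110}
    - {"linear": [0.5, 0, 0], "dr": [0, 0, 0], "fingers": 110}
    - {"linear": [0, 0, 0], "dr": [0, 0, 0], "fingers": 110}

```text
time: 38.55
tcp_pos: [0.5157, -0.425, 0.2668]
tool_rot: [0.707, 0.047, 0.705, -0.041]
force: [-1.1, -0.3, 0.2]
opening: 0.569
```

Run:
```python
from h import *
go((.513,-.4255,.245),Rh)
im=cams.grab_frame("side");cv2.imwrite("pics/l3s.png",cv2.resize(im[180:360,290:490],(667,600),interpolation=cv2.INTER_CUBIC)[:,:,::-1])
```

```text
lin [ 0.73 -0.03 -0.09] dr [ 0.05  0.01 -0.06] tcp [ 0.5157 -0.425   0.2668] t 38.55 F [-1.1  -0.26  0.18] op 0.569 j [-0.79  0.59  0.48  1.46  0.01 -0.66]
```

View pics/l3s.png

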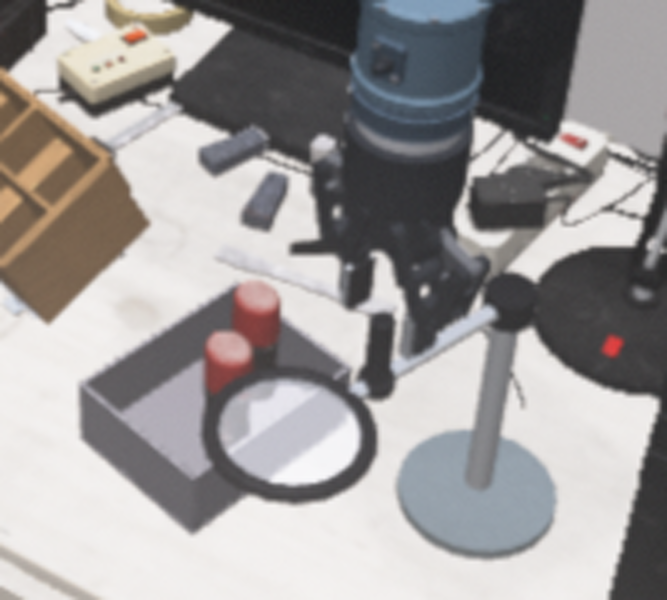

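Peg is between the fingers. Go down to 0.245 and close lightly.

Request:
arm_command:
  motion:
    - {"linear": [0.4, 0, -0.1], "dr": [0, 0, 0], "fingers": 110}
    - {"linear": [0.3, 0, 0], "dr": [0, 0, 0], "fingers": 110}
    - {"linear": [0, 0, 0], "dr": [0, 0, 0], "fingers": 235}
    - {"linear": [0, 0, 0], "dr": [0, 0, 0], "fingers": 235}
    - {"linear": [0, 0, 0], "dr": [0, 0, 0], "fingers": 235}
  force: 30

```text
time: 39.1
tcp_pos: [0.5147, -0.4258, 0.2512]
tool_rot: [0.709, 0.045, 0.703, -0.043]
force: [-0.2, 0.2, -3.7]
opening: 0.2
```

Request:
arm_command:
  motion:
    - {"linear": [0, 0, 0], "dr": [0, 0, 0], "fingers": 235}
    - {"linear": [0, 0, 0], "dr": [0, 0, 0], "fingers": 235}

```text
time: 39.3
tcp_pos: [0.5147, -0.4258, 0.2511]
tool_rot: [0.709, 0.045, 0.703, -0.042]
force: [-0.2, -0.5, -2.2]
opening: 0.199
```

Run:
```python
from h import *
go((.513,-.4255,.245),Rh)
print(st()[1].round(3))
im=cams.grab_frame("side");cv2.imwrite("pics/l4s.png",cv2.resize(im[180:360,290:490],(667,600),interpolation=cv2.INTER_CUBIC)[:,:,::-1])
```

```text
lin [ 0.2   0.   -0.06] dr [ 0.05  0.05 -0.02] tcp [ 0.5147 -0.4258  0.2511] t 39.3 F [-0.21 -0.47 -2.24] op 0.199 j [-0.79  0.58  0.42  1.4   0.01 -0.67]
[[ 0.008  0.123  0.992]
 [ 0.003  0.992 -0.123]
 [-1.     0.004  0.008]]
```

View pics/l4s.png

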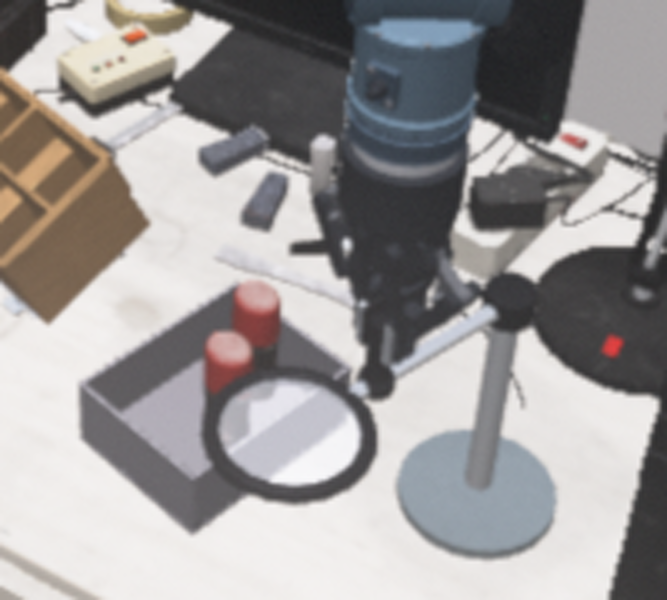

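Request:
arm_command:
  motion:
    - {"linear": [0, 0.3, 0], "dr": [0.4, 0, 0], "fingers": 235}
    - {"linear": [0, 0.3, 0], "dr": [0.5, 0, 0], "fingers": 235}
    - {"linear": [0, 0.3, 0], "dr": [0.5, 0, 0], "fingers": 235}

```text
time: 39.65
tcp_pos: [0.5202, -0.4017, 0.2512]
tool_rot: [0.7, 0.121, 0.693, -0.12]
force: [1.2, -0.6, -2.8]
opening: 0.199
```

```bash
cat >> h.py <<'E'
def arm(H=(.6375,-.442),T=(.54,-.2545)):
    s,R=st();p=s["tcp_pos"];v=p[:2]-np.array(H);w=np.array(T)-np.array(H)
    print("radius",np.hypot(*v).round(4),"ang",np.degrees(np.arctan2(v[1],-v[0])).round(1),"target",np.degrees(np.arctan2(w[1],-w[0])).round(1),"tooly",np.degrees(np.arctan2(R[0,1],R[1,1])).round(1),"z",p[2].round(4),"F",s["force"].round(1),"op",round(s["opening"],3),"t",s["time"],"x",R[:,0].round(3))
E
python3 -c "
from h import *
arm()"
```

```text
radius 0.1241 ang 18.9 target 62.5 tooly 19.6 z 0.2512 F [ 1.2 -0.6 -2.8] op 0.199 t 39.65 x [ 0.009 -0.001 -1.   ]
```

Request:
arm_command:
  motion:
    - {"linear": [0, 0.35, 0], "dr": [0.55, 0, 0], "fingers": 235}
    - {"linear": [0, 0.35, 0], "dr": [0.55, 0, 0], "fingers": 235}
    - {"linear": [0, 0.35, 0], "dr": [0.55, 0, 0], "fingers": 235}
    - {"linear": [0, 0.35, 0], "dr": [0.55, 0, 0], "fingers": 235}
    - {"linear": [0, 0.35, 0], "dr": [0.55, 0, 0], "fingers": 235}

```text
time: 40.15
tcp_pos: [0.547, -0.357, 0.2511]
tool_rot: [0.659, 0.265, 0.651, -0.266]
force: [1.8, -1.5, -4.1]
opening: 0.202
```

```bash
python3 -c "
from h import *
arm()"
```

```text
radius 0.1242 ang 43.2 target 62.5 tooly 44.2 z 0.2511 F [ 1.8 -1.5 -4.1] op 0.202 t 40.15 x [ 0.01  -0.006 -1.   ]
```

Request:
arm_command:
  motion:
    - {"linear": [0, 0.35, 0], "dr": [0.55, 0, 0], "fingers": 235}
    - {"linear": [0, 0.35, 0], "dr": [0.55, 0, 0], "fingers": 235}
    - {"linear": [0, 0.35, 0], "dr": [0.55, 0, 0], "fingers": 235}
    - {"linear": [0, 0.2, 0], "dr": [0.3, 0, 0], "fingers": 235}
    - {"linear": [0, 0, 0], "dr": [0, 0, 0], "fingers": 235}

```text
time: 40.65
tcp_pos: [0.5776, -0.3334, 0.2511]
tool_rot: [0.612, 0.36, 0.603, -0.363]
force: [1.0, 0.5, -2.5]
opening: 0.197
```

```bash
python3 -c "
from h import *
arm()
im=cams.grab_frame('top');cv2.imwrite('pics/l5.png',cv2.resize(im[180:340,340:540],(750,600),interpolation=cv2.INTER_CUBIC)[:,:,::-1])
im=cams.grab_frame('side');cv2.imwrite('pics/l5s.png',cv2.resize(im[180:360,290:490],(667,600),interpolation=cv2.INTER_CUBIC)[:,:,::-1])
"
```

```text
radius 0.1241 ang 61.1 target 62.5 tooly 61.5 z 0.2511 F [ 1.   0.5 -2.5] op 0.197 t 40.65 x [ 0.01 -0.01 -1.  ]
```

View pics/l5.png

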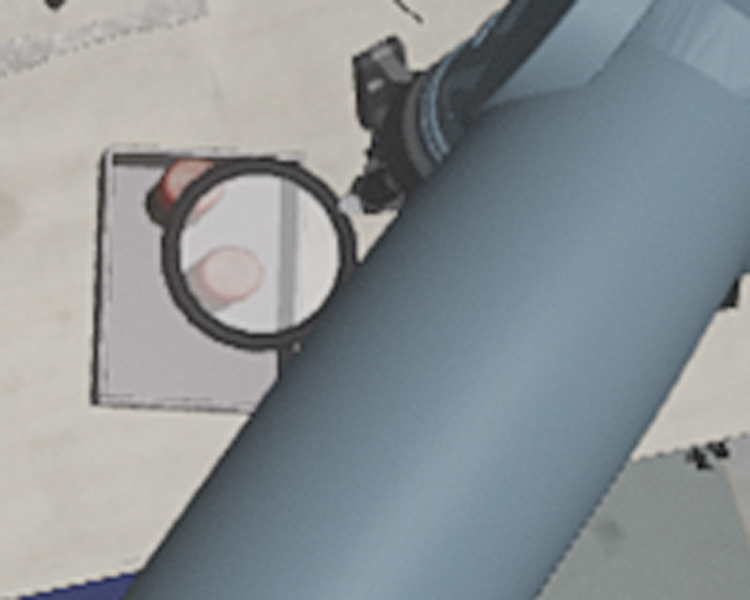

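View pics/l5s.png

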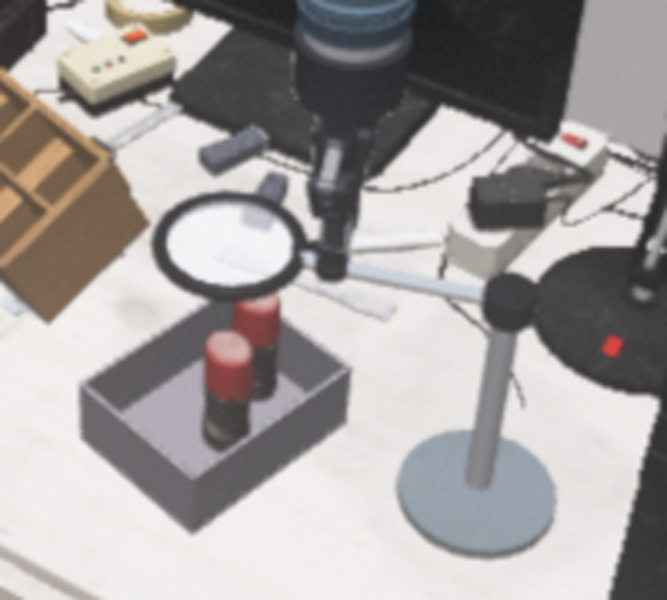

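```bash
python3 -c "
from h import *
s=lambda p:np.array(p)/3.3333+[290,180]
t=lambda p:np.array(p)/3.75+[340,180]
Q=[atz('side',s(p),.065)[:2] for p in((80,385),(192,477),(350,370),(238,288))]
print(np.round(Q,4),np.mean(Q,0))
Q2=[atz('top',t(p),.065)[:2] for p in((104,150),(302,156),(99,402),(298,412))]
print(np.round(Q2,4),np.mean(Q2,0))
L=atz('top',t((259,254)),.208)[:2];print('lens top',L,'side',atz('side',s((230,246)),.208)[:2])
print('hub side',atz('side',s((510,302)),.208)[:2])
for c in (np.mean(Q,0),np.mean(Q2,0)):
  for H in ((.6375,-.442),(.637,-.4414)):
    w=c-np.array(H);v=L-np.array(H);print(np.degrees(np.arctan2(w[1],-w[0])),np.degrees(np.arctan2(v[1],-v[0])),np.hypot(*v))
"
```

```text
[[ 0.4597 -0.1913]
 [ 0.4562 -0.3156]
 [ 0.6206 -0.3253]
 [ 0.6253 -0.2017]] [ 0.54046563 -0.25846324]
[[ 0.6254 -0.1918]
 [ 0.6226 -0.3221]
 [ 0.4598 -0.188 ]
 [ 0.4547 -0.3166]] [ 0.54065411 -0.25461865]
lens top [ 0.54046399 -0.26602279] side [ 0.54068789 -0.26768079]
hub side [ 0.63745949 -0.44233942]
62.134962049239824 61.127113459570786 0.2009576190166597
62.17972265897105 61.16950791223636 0.2001908239197082
62.668338593912736 61.127113459570786 0.2009576190166597
62.71432914435367 61.16950791223636 0.2001908239197082
```

Request:
arm_command:
  motion:
    - {"linear": [0, 0.1, 0], "dr": [0.15, 0, 0], "fingers": 235}
    - {"linear": [0, 0, 0], "dr": [0, 0, 0], "fingers": 235}

```text
time: 40.95
tcp_pos: [0.5796, -0.3323, 0.2512]
tool_rot: [0.608, 0.368, 0.599, -0.369]
force: [1.5, 1.2, -2.0]
opening: 0.199
```

```bash
python3 -c "
from h import *
arm()"
```

```text
radius 0.1241 ang 62.2 target 62.5 tooly 62.8 z 0.2512 F [ 1.5  1.2 -2. ] op 0.199 t 40.95 x [ 0.01  -0.009 -1.   ]
```

Good. Release, rise straight, and back away.

Request:
arm_command:
  motion:
    - {"linear": [0, 0, 0], "dr": [0, 0, 0], "fingers": 150}
    - {"linear": [0, 0, 0], "dr": [0, 0, 0], "fingers": 150}
    - {"linear": [0, 0, 0], "dr": [0, 0, 0], "fingers": 150}
    - {"linear": [-0.4, 0, 0], "dr": [0, 0, 0], "fingers": 150}
    - {"linear": [-0.8, 0, 0], "dr": [0, 0, 0], "fingers": 150}

```text
time: 41.45
tcp_pos: [0.5774, -0.3321, 0.286]
tool_rot: [0.606, 0.368, 0.6, -0.37]
force: [-0.5, -0.7, 0.5]
opening: 0.41
```

Request:
arm_command:
  motion:
    - {"linear": [-1, 0, 0], "dr": [0, 0, 0], "fingers": 150}
    - {"linear": [-1, 0, 0], "dr": [0, 0, 0], "fingers": 150}
    - {"linear": [-1, 0, 0], "dr": [0, 0, 0], "fingers": 150}
    - {"linear": [-0.5, 0, 0], "dr": [0, 0, 0], "fingers": 150}

```text
time: 41.85
tcp_pos: [0.5751, -0.3311, 0.3971]
tool_rot: [0.607, 0.368, 0.599, -0.371]
force: [-0.1, -0.3, 1.1]
opening: 0.409
```

```bash
python3 -c "
from h import *
arm(); weigh('p10',2); plan((.45,-.0,.38),st()[1],show=2)
im=cams.grab_frame('side');cv2.imwrite('pics/l6s.png',cv2.resize(im[180:360,290:490],(667,600),interpolation=cv2.INTER_CUBIC)[:,:,::-1])"
```

```text
radius 0.1273 ang 60.6 target 62.5 tooly 63.0 z 0.3971 F [-0.1 -0.3  1.1] op 0.409 t 41.85 x [ 0.008 -0.009 -1.   ]
F mean [-1.38  1.2   0.74] sd [1.59 0.66 0.2 ] eff [-8.000e-02 -5.623e+01  2.452e+01  8.300e-01 -2.000e-02  0.000e+00]
n 13 tcp [ 0.5759 -0.3316  0.3968] t 41.95 F [0.21 0.54 0.54] op 0.412 j [-0.62  0.68  0.98  1.86 -0.    0.48] dist 0.3551
[0.03, 0.1, -0.9] [0.0, 0.0, 0.0]
[0.03, 0.1, -0.9] [0.0, 0.0, 0.0]
```

View pics/p10.png

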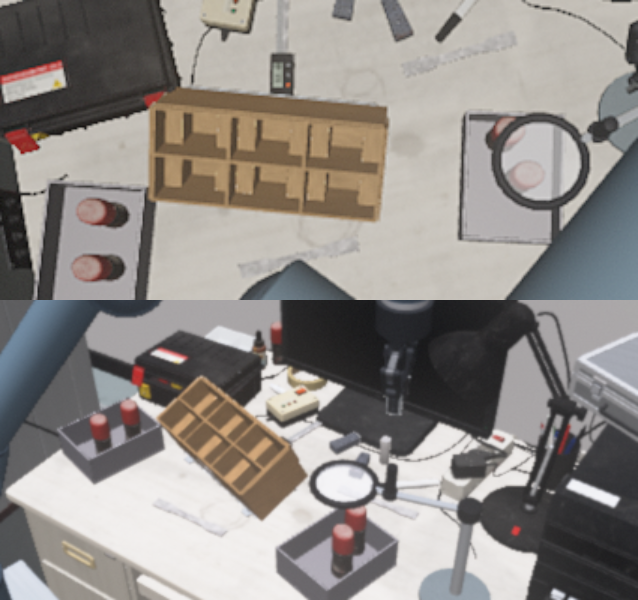

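View pics/l6s.png

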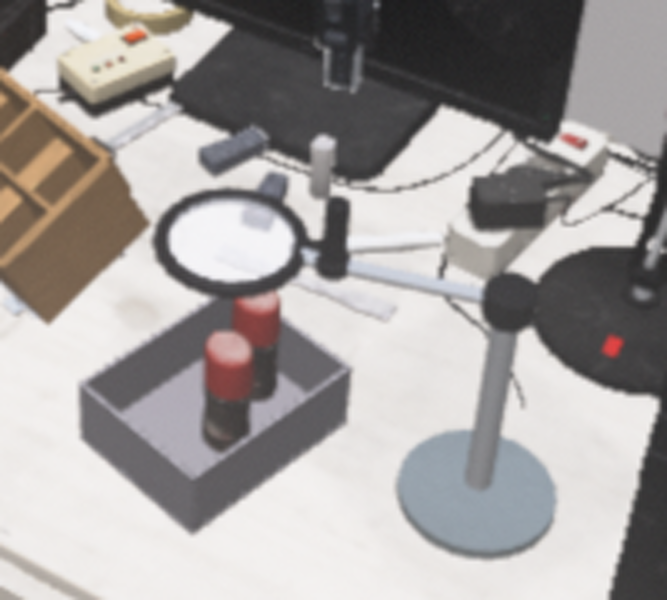

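Request:
arm_command:
  motion:
    - {"linear": [0, 0.1, -0.9], "dr": [0, 0, 0], "fingers": 150}
    - {"linear": [0, 0.1, -0.9], "dr": [0, 0, 0], "fingers": 150}
    - {"linear": [0, 0.1, -0.9], "dr": [0, 0, 0], "fingers": 150}
    - {"linear": [0, 0.1, -0.9], "dr": [0, 0, 0], "fingers": 150}
    - {"linear": [0, 0.1, -0.9], "dr": [0, 0, 0], "fingers": 150}

```text
time: 42.5
tcp_pos: [0.5259, -0.204, 0.3803]
tool_rot: [0.601, 0.369, 0.603, -0.372]
force: [-0.0, 0.3, -0.4]
opening: 0.415
```

Request:
arm_command:
  motion:
    - {"linear": [0, 0.1, -0.9], "dr": [0, 0, 0], "fingers": 150}
    - {"linear": [0, 0.1, -0.9], "dr": [0, 0, 0], "fingers": 150}
    - {"linear": [0, 0.1, -0.9], "dr": [0, 0, 0], "fingers": 150}
    - {"linear": [0, 0, -0.5], "dr": [0, 0, 0], "fingers": 150}
    - {"linear": [0, 0, 0], "dr": [0, 0, 0], "fingers": 150}

```text
time: 43.0
tcp_pos: [0.4829, -0.1061, 0.3713]
tool_rot: [0.597, 0.368, 0.608, -0.372]
force: [-0.4, -0.8, -0.1]
opening: 0.409
```

```bash
python3 -c "
from h import *
weigh('p11',2)
im=cams.grab_frame('top');cv2.imwrite('pics/l7.png',cv2.resize(im[150:330,340:540],(667,600),interpolation=cv2.INTER_CUBIC)[:,:,::-1])"
```

```text
F mean [ 0.11 -0.08 -0.55] sd [0.   0.22 0.58] eff [ 6.400e-01 -3.940e+01  2.647e+01  2.500e-01  4.000e-02  1.000e-02]
```

View pics/p11.png

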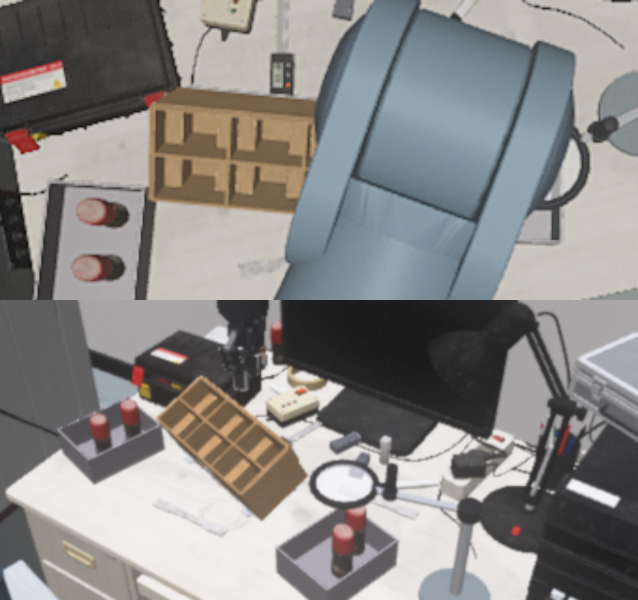

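View pics/l7.png

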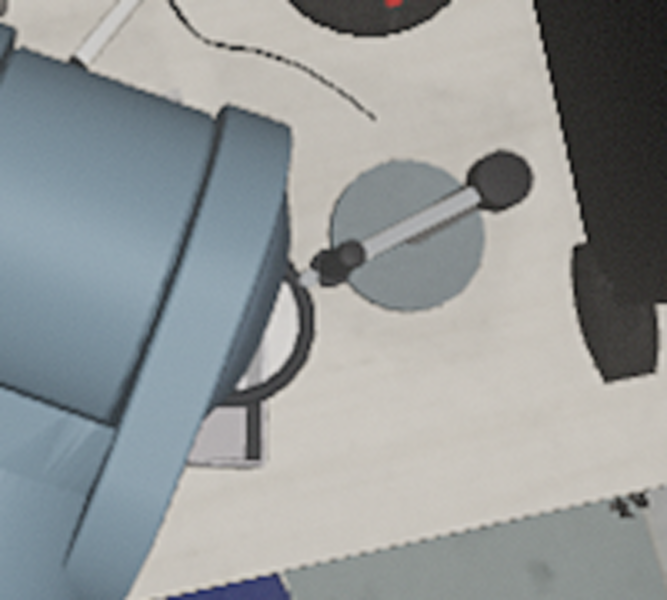

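```bash
python3 -c "
from h import *
L=atz('top',(120+542/1.876,160+161/1.875),.208)[:2];v=L-np.array([.6375,-.442]);print(L,np.degrees(np.arctan2(v[1],-v[0])))
from bench import ticket
print(ticket.close_job())"
```

```text
[ 0.54449296 -0.26575079] 62.17930564168548
the job is handed in; nothing more can be done
None
```

I sorted all four bottles, swung the magnifier over the inspection tray and handed the job in at about 43 s; no verdict was reported. The carton's middle two cells were empty from the start.

| Bottle (carton cell) | Force when lifted | Judged | Now standing in |
|---|---|---|---|
| Right near | 2.9 N | full | inspection tray |
| Right far | 3.1 N | full | inspection tray |
| Left far | 0.8 N (1.3 N on a second reading over the tray) | empty | left tray |
| Left near | 0.9 N | empty | left tray |

- **Bottles:** the last side picture shows two bottles upright in each tray and every carton cell empty. I could not tell from the force readings when a bottle reached the tray floor, so I judged it by the height no longer dropping.
- **Magnifier:** I swung it by its handle to about 62.2°. The direction to the tray centre is 62.1 to 62.7°, depending on which camera view I used. The lens is centred at about (0.544, -0.266), roughly 1 cm from the tray's centre.
- **Coupons:** I did not touch them, and they look unmoved in the pictures.
- **Disturbances:** I saw no knocked bottle and no grip slip.
- **Last check:** in the final top picture the arm hid part of the inspection tray. I confirmed that tray from the side picture and from an earlier, clearer top picture.

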